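Load the coin rolls, lay the retaining bar and start the count

TASK

Slide the clear guard of the counting machine open, lay every coin roll that is on the shelf in the machine's tray, one to a lane, and then lay the retaining bar across its two notched supports so that it bridges the rolls and rests flat in both notches. Then slide the guard fully shut over it and press the red button all the way down once it is shut. If anything gets knocked out of place put it right, and leave the other things on the shelf alone.

Things in the scene. Friction and masses are not known exactly. Their poses are not given: they have to be found in the camera images.
- machine: beige plastic coin counting machine, fixed, may be yawed. Origin: on the shelf right below its tray's centre; +x away from the operator (guard opens that way), +y left, z up. Dark tray open at the top: inside 100 mm in x, 224 mm in y. Front wall (x -75 to -50 mm), side walls (beyond y 140 mm) and rear deck (x 50 to 210 mm) are 66 mm high; on the left is the control panel
- tray (a point): centre of the tray's floor, 10 mm above the shelf. Four lanes run along the machine's x, at y = -78, -26, +26, +78 mm from here. Lanes are 38 mm wide, parted by teeth 8 mm high and 14 mm wide that stand only at 24 to 50 mm in front of and behind this point (the middle is flat). A roll lies in a lane with its axis along x, centred at x = 0
- notch_left (a point): centre of the top of the left aluminium bar support, 126 mm left (+y) of the tray's centre and 38 mm above the shelf; 28 mm long in y. Two cheeks 10 mm high leave a notch 30 mm wide, centred here. The control panel (50 mm high, y 160 to 285 mm) lies farther left, with a hopper tower 150 mm high at its rear (x 80 to 210 mm)
- notch_right (a point): the same for the right bar support, 126 mm to the right (-y). The bar lies with its underside's centre midway between the two notch points, its ends on both supports, 2 mm above the rolls
- guard (a joint): clear sliding guard with a grey frame over the tray: 0 = shut (tray covered), 0.13 m = fully open, slid along the machine's +x over the rear deck. Starts 0 to 40 mm open. The pane's underside is 69 mm and its top 75 mm above the shelf, so it passes above the laid bar (56 mm to the top of its grip block). It slides with about 1.5 N of friction plus 6 N per m/s, and stays where it is left
- guard_grip (a point): centre of the upright grey grip rib on the guard's front edge: 12 mm thick along the machine's x, 90 mm long along its y, 24 mm high (75 to 99 mm above the shelf); moves with the guard. With the guard shut it is 58 mm in front of the tray's centre
- start (a joint): travel of the red button: 0 = up, 0.006 m = all the way down; it springs back, about 5 N fully down
- start_top (a point): centre of the top of the large red push button (44 mm across) on the machine's control panel; pressed straight down
- bar: retaining bar: aluminium flat 264 mm long (its y), 22 mm wide (its x), 8 mm thick, with a black grip block in the middle of its top, 14 mm wide (x), 60 mm long (y), 18 mm high (8 to 26 mm above the underside); 160 g. Origin: centre of the underside, z up. Either way round is the same
- dish: smoked glass dish, 100 mm across, 35 mm high; bystander, origin under its centre
- pen_holder: chunky blue acrylic pen holder, 70 x 70 x 95 mm, pens up to about 145 mm; bystander, origin under its centre
- stamp: rubber stamp with a wooden ball grip, base 50 x 30 mm, 51 mm high, standing among the rolls; bystander, origin under its centre
- roll0: copper coin roll, 26 mm across and 66 mm long, about 130 g, lying on the shelf; its wrapping is slightly faceted so it hardly rolls. Origin: its centre (13 mm above what it lies on), its x is the roll's axis. May be absent (None)
- roll1: copper coin roll, 26 mm across and 66 mm long, about 130 g, lying on the shelf; its wrapping is slightly faceted so it hardly rolls. Origin: its centre (13 mm above what it lies on), its x is the roll's axis. May be absent (None)
- roll2: copper coin roll, 26 mm across and 66 mm long, about 130 g, lying on the shelf; its wrapping is slightly faceted so it hardly rolls. Origin: its centre (13 mm above what it lies on), its x is the roll's axis. May be absent (None)
- roll3: copper coin roll, 26 mm across and 66 mm long, about 130 g, lying on the shelf; its wrapping is slightly faceted so it hardly rolls. Origin: its centre (13 mm above what it lies on), its x is the roll's axis. May be absent (None)
Not all that is in view belongs to the job. What is shaped like the roll1 but purple is not meant. Leave any purple look-alike of the roll3 alone.

How it is judged:
By the outcome, as a careful person would: the job done as asked, in the order asked, and still so for the second after the job is handed in, with the robot touching nothing.
Of roll0, roll1, roll2, roll3 only 3 to 4 are there at a start; the rules pass over those that are not, and their reading is None.
At some moment in a run one of roll0, roll1, roll2, roll3, bar may be knocked a few centimetres aside while the robot is not near it.
Once in a run the grip may slacken for a moment while it holds something.
It also fails if it takes over 210 s, if anything falls off the work surface, if the arm or the gripper's body presses on something with over 40 N, if the wrist force passes 120 N, or if a joint passes its speed limit or range.

ROBOT

A 6-joint arm with a two-finger parallel gripper is mounted at the origin on the work surface. World frame = base frame: x ahead of the robot, y to its left, z up, the work surface at z = 0. Lengths are in m, angles in rad, forces in N, time in s.
With the tool pointing down it reaches from about 0.275 to 0.85 m from the base axis. Payload 5.2 kg.
Tool frame: the origin (TCP) lies midway between the tips of the shut fingers; the grasp point (between the pads) lies 19 mm behind it; z points along the fingers, y is the line along which they close (so a half turn about z gives the same grasp; the last joint's range is limited). The gripper opens to 85 mm and grips with 20 to 120 N. Pads are 22 mm wide; open, the fingers measure 114 mm over their backs; the gripper's body (76 mm by 85 mm) begins 54 mm behind the grasp point. The pads swing forward as they close: fully open they stand 13 mm farther back than shut.
Start: joints at [0.95, 0.259, 1.535, -0, 1.348, -0.203], TCP at [0.223, 0.503, 0.231] pointing down, gripper open.
Joint ranges: [-3.14, 3.14], [-0.91, 2.08], [0.19, 2.58], [-1.22, 4.36], [0.22, 2.71], [-3.12, 3.12]. Speed limits (rad/s): [2.57, 2.57, 3.14, 3.14, 3.14, 3.14].

INTERFACE

Orientations are given as a unit quaternion [w, x, y, z].
In Python, from bench import bot, optics, finish_job gives the robot as it stands.
- The arm moves only by the tool send_rows, never from a script. Its argument "commands" is a list of rows, each a list of 3 entries, a list of its own where there are three numbers: the shift along the tool's x, y, z as a fraction of full scale, then the turn, a rotation vector about the tool's x, y, z as a fraction of full scale, then the opening, from -1 (shut) to 1 (fully open). In form: [[[x, y, z], [ax, ay, az], fingers], ...]. A call has 1 to 20 rows; each row shifts and turns the commanded pose from where the row before left it, along the tool's axes as they then stand; what a row does not reach is not made up. Full scale, the value 1, is 8 cm for a shift and pi/2 rad for a turn. A row lasts 1/8 s, in which the tool goes at most 62.5 mm and 10.7 degrees, less where a joint would pass 70% of its speed; a pose out of reach is approached as far as the arm can. A call with a number of a shift or a turn outside -1 to 1 is refused whole. A call with a gripper value outside its range is refused whole. The fingers move at their own pace and stop on an object; "force" is the grip in N (left out, the last holds). Time passes only in rows, so rows that do not move let the fingers close. It gives the time, the measured TCP pose, the force, the opening and the grip force at its end, in the units of the state.
- bot.read_state(): the state, without advancing time (a new reading comes with each control period).
- optics.get_image(name): name is "scene" or "top" or "wrist"; returns the picture (384x512x3 uint8, blue, green, red); there is no depth.
- optics.camera_params(name): a dict with "camera_matrix" (3x3 intrinsics, pixels), "rvec" (rotation vector, rad) and "tvec" (3), from world to camera coordinates, as OpenCV has them. Camera axes: x right, y down, z forward; pixel columns grow to the right and rows downward; lengths in m; the calibration is good to about 2 mm. A picture is of the moment at which its call begins: read the wrist's pose just before it. camera_params takes no time and is no camera call; for the wrist camera it gives the pose at the moment of the call.
- finish_job(): hands the job in; it is judged then, once.
The state is a dict: "time": time; "qpos": joint angles; "joint_vel": joint speeds; "joint_efforts": joint torques, N m; "position": TCP position; "orientation": TCP orientation; "contact_force": force on the tool from outside, world axes, zero at the start; "wrist_torque": the same for the moment, N m; "finger_gap": opening from 0.0 (shut) to 1.0 (fully open); "grip_force": force on a finger pad.
Only numpy, scipy, OpenCV 4.12 (cv2) and the standard library are available. Lean on these libraries where they do the work, as an engineer would, in place of code of your own. Each camera call takes 0.05 s, during which the arm holds its last target. There are 200 camera calls.

## Working session

There is one attempt and no reset: what is moved stays moved. The work goes in short steps, Python scripts to look and compute and a tool call to move; the robot and the scene stay as the last step left them, time stands still between calls to the robot, and variables do not carry over. Pictures are saved under pics/ and viewed, at most 14 in all, crops included, and the job is handed in when it is done.

Besides the shell and the picture viewer there is one more tool, called after "Call:" as name([rows], argument=value, ...), one row to a line, values as JSON. send_rows: Moves the arm, as the interface text tells. Its arguments: {"type":"object","properties":{"commands":{"type":"array","items":{"type":"array"}},"force":{"type":"number"}},"required":["commands"]}

```bash
mkdir -p pics; ls; python3 - <<'E'
from bench import bot, optics
import cv2,numpy as np
s=bot.read_state(); print(s)
for n in ("scene","top"):
    im=optics.get_image(n); cv2.imwrite(f"pics/{n}0.png",im)
    p=optics.camera_params(n); print(n,p)
    R=cv2.Rodrigues(np.array(p['rvec']))[0]; print("cam pos",-R.T@np.array(p['tvec']).ravel())
a=cv2.imread("pics/scene0.png");b=cv2.imread("pics/top0.png")
cv2.imwrite("pics/b0.png",cv2.resize(b,(800,600),interpolation=cv2.INTER_CUBIC))
cv2.imwrite("pics/a0.png",cv2.resize(a,(800,600),interpolation=cv2.INTER_CUBIC))
E
```

```text
pics
{'time': 0.0, 'qpos': array([ 9.50157850e-01,  2.59352248e-01,  1.53610434e+00, -4.23267406e-05,
        1.34801099e+00, -2.02820074e-01]), 'joint_vel': array([-5.84775055e-06, -4.01656742e-04, -3.06945383e-05, -6.74601382e-04,
       -6.95768693e-04, -1.37454137e-03]), 'joint_efforts': array([-1.39877626e-03, -4.46027720e+01, -2.90571141e+01, -5.51416645e-05,
        1.17125633e-02,  1.26331807e-05]), 'position': array([0.22285127, 0.50223396, 0.2304612 ]), 'orientation': array([-3.56256324e-04,  2.07388257e-01,  9.78258264e-01, -8.67377779e-04]), 'contact_force': array([-0.47705095, -0.09467607,  0.81700926]), 'wrist_torque': array([0.03112437, 0.01059803, 0.08452395]), 'grip_force': 0.0, 'finger_gap': 0.9989401610586335}
scene {'camera_matrix': array([[418.337114  ,   0.        , 258.53599482],
       [  0.        , 418.337114  , 192.57877397],
       [  0.        ,   0.        ,   1.        ]]), 'rvec': array([ 2.30008827,  0.81818249, -0.30551103]), 'tvec': array([-0.35990357, -0.2271019 ,  1.39263638])}
cam pos [ 0.96592843 -0.62259095  0.89437392]
top {'camera_matrix': array([[488.75577075,   0.        , 261.69042714],
       [  0.        , 488.75577075, 197.73387351],
       [  0.        ,   0.        ,   1.        ]]), 'rvec': array([ 2.13623789, -2.15124327,  0.18205807]), 'tvec': array([-0.06381575,  0.54405729,  1.48813906])}
cam pos [ 0.30172385 -0.05018722  1.55597963]
```

View pics/b0.png

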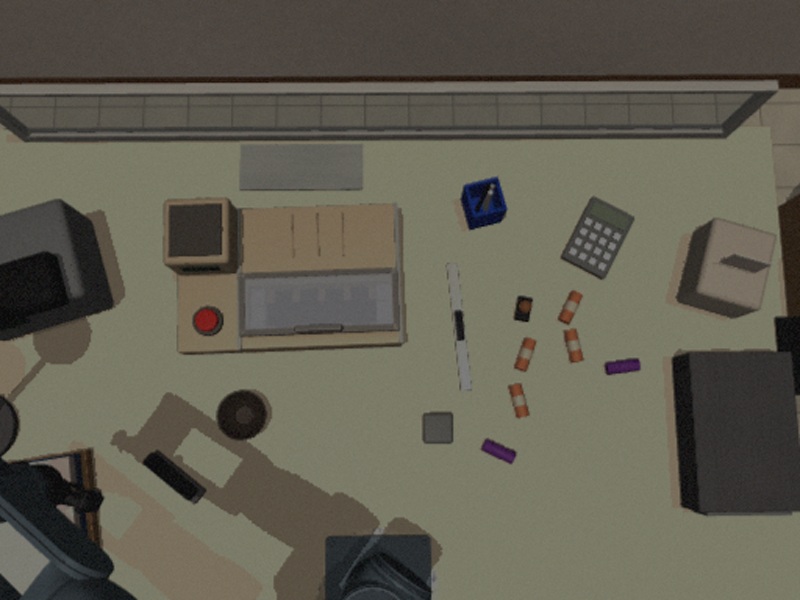

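View pics/a0.png

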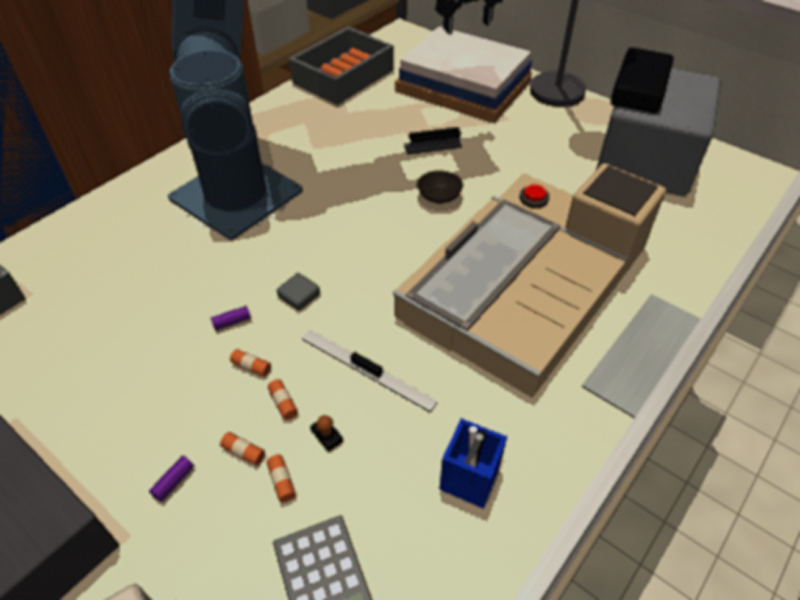

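Top view, 800x600 pixels. Copper rolls with a white band are at (571,307), (573,346), (525,354) and (518,400). Purple look-alikes are at (622,366) and (499,451), and they stay put. The orange rolls in the black box at scene (345,62) are not lying on the shelf, so they aren't meant. The bar is at (459,327), the button at (207,320) and the guard rib at (318,328). I'll enlarge to confirm, and measure.

```bash
cat > h.py <<'E'
import numpy as np, cv2
from bench import bot, optics
def cam(n):
    p=optics.camera_params(n); return p['camera_matrix'],np.array(p['rvec']).ravel(),np.array(p['tvec']).ravel()
def proj(n,X,c=None):
    K,r,t=c or cam(n); return cv2.projectPoints(np.array(X,float).reshape(-1,3),r,t,K,None)[0].reshape(-1,2)
def atz(n,uv,z,c=None):
    K,r,t=c or cam(n);R=cv2.Rodrigues(r)[0];C=-R.T@t
    d=R.T@np.linalg.solve(K,[uv[0],uv[1],1]);return C+d*(z-C[2])/d[2]
def tri(c1,u1,c2,u2):
    P=[c[0]@np.c_[cv2.Rodrigues(c[1])[0],c[2]] for c in (c1,c2)]
    X=cv2.triangulatePoints(P[0],P[1],np.array(u1,float),np.array(u2,float)).ravel();return X[:3]/X[3]
def orange(im):
    h=cv2.cvtColor(im,cv2.COLOR_BGR2HSV)
    return cv2.inRange(h,(3,110,90),(14,255,255))
def rolls(im,k=5,amin=30):
    m=cv2.morphologyEx(orange(im),cv2.MORPH_CLOSE,np.ones((k,k)))
    return [(cv2.minAreaRect(c),cv2.contourArea(c)) for c in cv2.findContours(m,0,2)[0] if cv2.contourArea(c)>amin]
E
python3 - <<'E'
from h import *
for n in ("top","scene"):
    im=cv2.imread(f"pics/{n}0.png")
    for (c,s,a),A in rolls(im): 
        print(n,np.round(c,1),np.round(s,1),round(a),A, atz(n,c,.013).round(4))
a=cv2.imread("pics/top0.png")[118:303,108:415]
b=cv2.imread("pics/scene0.png")[90:340,120:440]
cv2.imwrite("pics/ca.png",cv2.resize(a,None,fx=2.6,fy=2.6,interpolation=cv2.INTER_CUBIC))
cv2.imwrite("pics/cb.png",cv2.resize(b,None,fx=2.4,fy=2.4,interpolation=cv2.INTER_CUBIC))
E
```

```text
top [333.5 262.5] [7. 7.] 90 37.0 [ 0.3414 -0.2915  0.013 ]
top [330.4 249.2] [6.9 6.7] 79 34.5 [ 0.383  -0.2832  0.013 ]
top [334.  232.4] [7.  6.5] 14 35.0 [ 0.436  -0.2962  0.013 ]
top [368.7 227.2] [7.  6.5] 76 36.5 [ 0.4517 -0.4068  0.013 ]
top [338.8 219.8] [6.3 6.6] 18 33.0 [ 0.4761 -0.3124  0.013 ]
top [366.  214.5] [7. 6.] 90 32.0 [ 0.4923 -0.4     0.013 ]
top [362.7 201.6] [6.3 6.7] 27 33.0 [ 0.534  -0.3911  0.013 ]
top [368.2 189.6] [6.3 6.3] 27 30.5 [ 0.5728 -0.4104  0.013 ]
scene [182.  313.5] [14.2 11.1] 72 133.5 [ 0.5721 -0.4051  0.013 ]
scene [176.1 295.7] [10.1 10.4] 72 76.0 [ 0.5298 -0.3831  0.013 ]
scene [161.5 290.5] [12.1 11.2] 27 107.5 [ 0.4939 -0.3954  0.013 ]
scene [146. 282.] [ 8.9 10.7] 27 76.0 [ 0.4489 -0.4034  0.013 ]
scene [207.3 269.8] [7.1 7.8] 45 42.5 [ 0.538 -0.288  0.013]
scene [183.7 261.4] [13.   9.8] 63 108.5 [ 0.4769 -0.3074  0.013 ]
scene [175.7 246.9] [ 7.9 10.3] 54 54.0 [ 0.4306 -0.2903  0.013 ]
scene [165.4 234.1] [ 9.7 10.3] 34 76.5 [ 0.3811 -0.2797  0.013 ]
scene [151.4 228.2] [8.  9.8] 27 57.5 [ 0.3386 -0.2899  0.013 ]
scene [220.4  38.8] [11. 31.] 61 249.0 [-0.1842  0.5458  0.013 ]
```

View pics/ca.png

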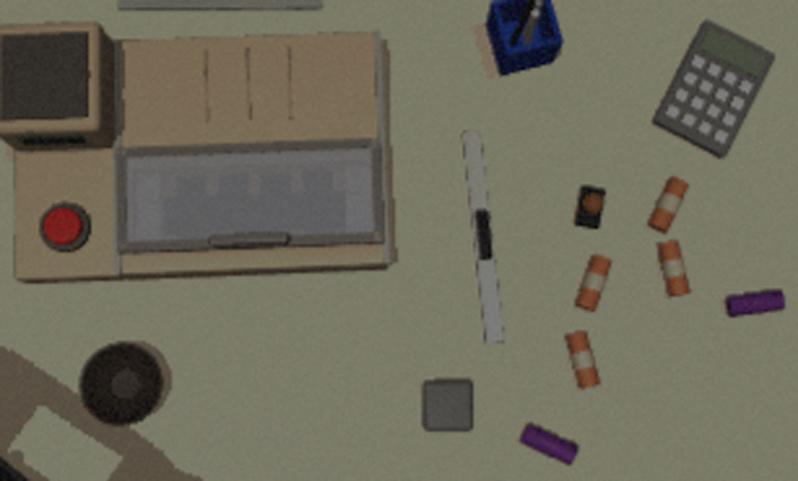

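View pics/cb.png

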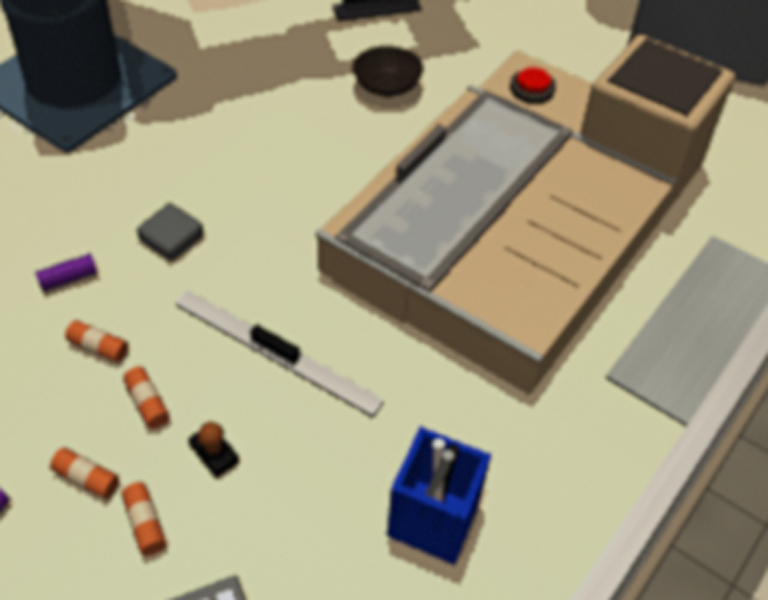

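The crop confirms four copper rolls with white bands at crop pixels (668,204), (673,268), (593,283) and (582,360). The purple ones at (755,302) and (549,443) are plain. The stamp is at (590,207), the bar at (484,235), the rib at (250,240) and the button at (65,226).

```bash
python3 - <<'E'
from h import *
from scipy.optimize import least_squares
T=cam("top");S=cam("scene")
ta=lambda u,v:(108+u/2.6-.3,118+v/2.6-.3); sb=lambda u,v:(120+u/2.4-.3,90+v/2.4-.3)
for n,a,b in [("button",(64,224),(533,79)),("rib",(250,237),(424,146)),("bargrip",(484,235),(276,343)),("dish",(124,383),(388,70)),("stampball",(592,202),(210,435)),("barend+",(471,132),(378,405)),("barend-",(494,341),(182,297)),("deckRR",(379,32),(539,358)),("frontR",(388,265),(319,237))]:
    print(n,tri(T,ta(*a),S,sb(*b)).round(4))
for n,uv,z in [("frontR",(388,265),.066),("frontL",(120,273),.066),("rearR",(379,32),.066),("rearL",(123,40),.066),("rib",(250,237),.099),("ribL",(210,240),.099),("ribR",(291,237),.099),("barend+",(471,132),.008),("barend-",(494,341),.008)]:
    print(n,atz("top",ta(*uv),z,T).round(4))
E
```

```text
button [0.5241 0.3305 0.069 ]
rib [0.5046 0.1093 0.0985]
bargrip [ 0.5159 -0.1679  0.0169]
dish [0.3397 0.2639 0.0312]
stampball [ 0.5511 -0.2999  0.0367]
barend+ [ 0.6461 -0.1554  0.0086]
barend- [ 0.3863 -0.1795  0.005 ]
deckRR [ 0.7583 -0.0416  0.0677]
frontR [ 0.4761 -0.0494  0.057 ]
frontR [ 0.4722 -0.0522  0.066 ]
frontL [0.4648 0.2627 0.066 ]
rearR [ 0.7567 -0.0431  0.066 ]
rearL [0.7481 0.2668 0.066 ]
rib [0.502  0.1071 0.099 ]
ribL [0.4988 0.1532 0.099 ]
ribR [0.5017 0.0597 0.099 ]
barend+ [ 0.6448 -0.1568  0.008 ]
barend- [ 0.3851 -0.1804  0.008 ]
```

```bash
cat >> h.py <<'E'
from scipy.spatial.transform import Rotation as Ro
def plan(*goals):
    """goals (x,y,z,az_deg): turn first, then shift; prints totals in tool units (1=80mm, 90deg)"""
    s=bot.read_state();p=s['position'];q=s['orientation']
    R=Ro.from_quat([q[1],q[2],q[3],q[0]]).as_matrix();az=np.degrees(np.arctan2(R[1,0],R[0,0]))
    print("t %.2f pos %s az %.2f tiltz %s gap %.3f F %s"%(s['time'],p.round(4),az,R[:2,2].round(4),s['finger_gap'],np.round(s['contact_force'],1)))
    for x,y,z,a in goals:
        t=-((a-az+180)%360-180)/90;c,n=np.cos(np.radians(a)),np.sin(np.radians(a))
        X=np.array([[c,n,0],[n,-c,0],[0,0,-1]]);d=X@(np.array([x,y,z])-p)/.08
        print(" turn %.3f shift %s"%(t,d.round(3)));p=np.array([x,y,z]);az=a
def mach(x,y,M=(.543,.107,.027)):
    c,s=np.cos(M[2]),np.sin(M[2]);return (M[0]+c*x-s*y,M[1]+s*x+c*y)
E
python3 - <<'E'
from h import *
a=181.5
plan((*mach(-.077,0),.2,a),(*mach(-.077,0),.085,a),(*mach(.04,0),.085,a))
E
```

```text
t 0.10 pos [0.2229 0.5023 0.2305] az 156.06 tiltz [-0.001  -0.0014] gap 0.999 F [-0.  -0.7  0.7]
 turn -0.283 shift [-2.908 -5.045  0.382]
 turn -0.000 shift [0.    0.    1.438]
 turn -0.000 shift [-1.462e+00  1.000e-03  0.000e+00]
```

Call:
send_rows([
  [[0,0,0],[0,0,-0.095],-1],
  [[0,0,0],[0,0,-0.094],-1],
  [[0,0,0],[0,0,-0.094],-1],
  [[-0.2,-0.35,0.03],[0,0,0],-1],
  [[-0.22,-0.39,0.03],[0,0,0],-1],
  [[-0.22,-0.39,0.03],[0,0,0],-1],
  [[-0.22,-0.39,0.03],[0,0,0],-1],
  [[-0.22,-0.39,0.03],[0,0,0],-1],
  [[-0.22,-0.39,0.03],[0,0,0],-1],
  [[-0.22,-0.39,0.03],[0,0,0],-1],
  [[-0.22,-0.39,0.03],[0,0,0],-1],
  [[-0.22,-0.39,0.03],[0,0,0],-1],
  [[-0.22,-0.39,0.03],[0,0,0],-1],
  [[-0.22,-0.39,0.03],[0,0,0],-1],
  [[-0.22,-0.39,0.03],[0,0,0],-1],
  [[-0.22,-0.39,0.03],[0,0,0],-1],
  [[-0.04,0,0.02],[0,0,0],-1],
  [[0,0,0],[0,0,0],-1],
])

```text
time: 2.35
position: [0.4638, 0.1068, 0.198]
orientation: [-0.001, -0.013, 1.0, 0.0]
contact_force: [0.1, -0.1, -0.2]
finger_gap: -0.001
grip_force: 0.0
```

```bash
python3 - <<'E'
from h import *
a=181.5
plan((*mach(-.077,0),.085,a),(*mach(.05,0),.085,a))
E
```

```text
t 2.35 pos [0.4638 0.1068 0.198 ] az -178.51 tiltz [-0.0014  0.0004] gap -0.001 F [ 0.1 -0.1 -0.2]
 turn -0.000 shift [-0.027 -0.025  1.413]
 turn -0.000 shift [-1.587e+00  1.000e-03  0.000e+00]
```

Call:
send_rows([
  [[0,-0.02,0.3],[0,0,0],-1],
  [[0,0,0.35],[0,0,0],-1],
  [[0,0,0.35],[0,0,0],-1],
  [[0,0,0.3],[0,0,0],-1],
  [[0,0,0.11],[0,0,0],-1],
  [[-0.08,0,0],[0,0,0],-1],
  [[-0.08,0,0],[0,0,0],-1],
  [[-0.1,0,0],[0,0,0],-1],
  [[-0.14,0,0],[0,0,0],-1],
  [[-0.14,0,0],[0,0,0],-1],
  [[-0.14,0,0],[0,0,0],-1],
  [[-0.14,0,0],[0,0,0],-1],
  [[-0.14,0,0],[0,0,0],-1],
  [[-0.14,0,0],[0,0,0],-1],
  [[-0.14,0,0],[0,0,0],-1],
  [[-0.14,0,0],[0,0,0],-1],
  [[-0.1,0,0],[0,0,0],-1],
  [[-0.08,0,0],[0,0,0],-1],
  [[-0.04,0,0],[0,0,0],-1],
  [[0,0,0],[0,0,0],-1],
])

```text
time: 4.85
position: [0.5927, 0.1082, 0.0858]
orientation: [0.0, -0.013, 1.0, -0.0]
contact_force: [0.8, -0.5, 0.0]
finger_gap: 0.0
grip_force: 0.0
```

```bash
python3 - <<'E'
from h import *
a=181.5
plan((*mach(.055,0),.085,a))
E
```

```text
t 4.85 pos [0.5927 0.1082 0.0858] az -178.47 tiltz [ 0.0009 -0.0004] gap 0.000 F [ 0.8 -0.5  0. ]
 turn 0.000 shift [-0.066  0.002  0.009]
```

Call:
send_rows([
  [[-0.05,0,0],[0,0,0],-1],
  [[-0.03,0,0],[0,0,0],-1],
  [[-0.02,0,0],[0,0,0],-1],
  [[0,0,0],[0,0,0],-1],
])

```text
time: 5.35
position: [0.6005, 0.1086, 0.0857]
orientation: [0.0, -0.013, 1.0, -0.0]
contact_force: [0.0, -0.7, 0.6]
finger_gap: 0.002
grip_force: 0.2
```

Call:
send_rows([
  [[-0.03,0,0],[0,0,0],-1],
  [[-0.02,0,0],[0,0,0],-1],
  [[-0.01,0,0],[0,0,0],-1],
])

```text
time: 5.72
position: [0.601, 0.1086, 0.0856]
orientation: [-0.004, -0.014, 1.0, -0.0]
contact_force: [-14.8, -1.4, 10.5]
finger_gap: -0.0
grip_force: 7.5
```

Call:
send_rows([
  [[0.1,0,0],[0,0,0],-1],
  [[0.1,0,-0.1],[0,0,0],-1],
  [[0.1,0,-0.3],[0,0,0],1],
  [[0.1,0,-0.4],[0,0,0],1],
  [[0.1,0,-0.4],[0,0,0],1],
  [[0.1,0,-0.4],[0,0,0],1],
  [[0.1,0,-0.4],[0,0,0],1],
  [[0.1,0,-0.4],[0,0,0],1],
  [[0.1,0,-0.3],[0,0,0],1],
  [[0,0,0],[0,0,0],1],
  [[0,0,0],[0,0,0],1],
])

```text
time: 7.1
position: [0.5329, 0.1068, 0.3009]
orientation: [-0.0, -0.013, 1.0, 0.0]
contact_force: [-0.8, -0.5, -0.6]
finger_gap: 1.001
grip_force: 0.0
```

```bash
python3 - <<'E'
from h import *
c=cam("wrist");im=optics.get_image("wrist");cv2.imwrite("pics/w1.png",cv2.resize(im,(800,600),interpolation=cv2.INTER_CUBIC))
np.save("w1.npy",np.array([*c[1],*c[2]]))
print(c, -cv2.Rodrigues(c[1])[0].T@c[2]);plan()
t=optics.get_image("top");cv2.imwrite("pics/top1.png",t)
E
```

```text
(array([[301.72828284,   0.        , 260.04109319],
       [  0.        , 301.72828284, 192.92769613],
       [  0.        ,   0.        ,   1.        ]]), array([-2.02399907, -2.07915145, -0.33241864]), array([-0.09371977, -0.57110878,  0.27956061])) [0.45270277 0.10600178 0.44376411]
t 7.15 pos [0.5327 0.1068 0.3004] az -178.47 tiltz [-0.0017  0.0001] gap 1.000 F [ 0.4 -0.6 -0.4]
```

View pics/w1.png

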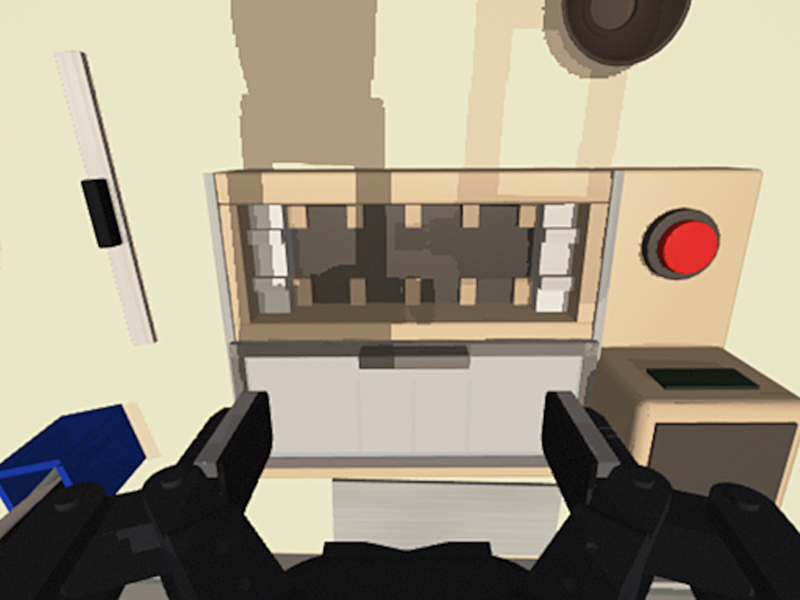

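The guard is fully open. The tray teeth stand at u≈299/355/413/471/527 on rows v≈206–228 and 278–304, and the white supports are at u≈270 and 555. I'll fit the machine pose to these.

```bash
python3 - <<'E'
from h import *
from scipy.optimize import least_squares
K=cam("wrist")[0];w=np.load("w1.npy");c=(K,w[:3],w[3:])
ob=[(413,228,-.024,0,.018),(299,228,-.024,-.104,.018),(355,228,-.024,-.052,.018),(471,228,-.024,.052,.018),(527,228,-.024,.104,.018),
(413,278,.024,0,.010),(300,278,.024,-.104,.010),(521,278,.024,.104,.01),(413,204,-.05,0,.066),(413,323,.05,0,.066)]
uv=np.array([o[:2] for o in ob])/1.5625-.2;L=np.array([o[2:] for o in ob])
def P(M): return np.array([[*mach(l[0],l[1],M),l[2]] for l in L])
def f(M):
    e=(proj("",P(M),c)-uv)
    e[8:,0]=0
    return e.ravel()
r=least_squares(f,(.543,.107,.027));print(r.x.round(4));print(f(r.x).reshape(-1,2).round(1))
M=r.x
t=cv2.resize(cv2.imread("pics/top1.png"),None,fx=3,fy=3,interpolation=cv2.INTER_CUBIC)
for p in proj("top",P(M)): cv2.circle(t,tuple(int(3*v+1) for v in p),3,(0,0,255),1)
for x,y,z in [(0,.126,.038),(0,-.126,.038),(-.075,-.16,.066),(.21,-.16,.066),(-.075,.16,.066)]:
    for p in proj("top",[[*mach(x,y,M),z]]): cv2.circle(t,tuple(int(3*v+1) for v in p),3,(0,255,0),1)
cv2.imwrite("pics/chk.png",t[118*3:230*3,108*3:270*3])
E
```

```text
[0.5462 0.1137 0.0244]
[[-0.3  0.1]
 [-1.  -0.1]
 [ 0.  -0. ]
 [-0.6  0.2]
 [ 0.4  0.2]
 [-0.6 -0.6]
 [ 1.8 -0.7]
 [ 0.2 -0.4]
 [ 0.   0.8]
 [ 0.   0.4]]
```

View pics/chk.png

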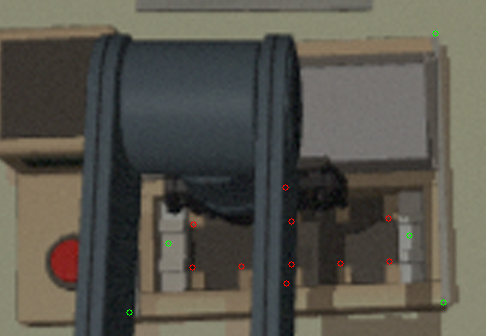

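```bash
python3 - <<'E'
from h import *
K=cam("wrist")[0];w=np.load("w1.npy");W=(K,w[:3],w[3:]);T=cam("top");S=cam("scene")
ta=lambda u,v:(108+u/2.6-.3,118+v/2.6-.3); sb=lambda u,v:(120+u/2.4-.3,90+v/2.4-.3);wa=lambda u,v:(u/1.5625-.2,v/1.5625-.2)
for n,z,a,b,d in [("button",.066,(64,226),(533,79),(689,247)),("bargrip",.026,(484,235),(276,340),(95,212)),("bar+",.008,(471,132),(378,405),(143,344)),("bar-",.008,(494,341),(182,297),(70,51))]:
    print(n,"top",atz("",ta(*a),z,T).round(4),"scene",atz("",sb(*b),z,S).round(4),"wrist",atz("",wa(*d),z,W).round(4),"TW",tri(T,ta(*a),W,wa(*d)).round(4))
# red centroid accurately
for n,c,im in [("top",T,cv2.imread("pics/top0.png")),("scene",S,cv2.imread("pics/scene0.png")),("wrist",W,cv2.resize(cv2.imread("pics/w1.png"),(512,384),interpolation=cv2.INTER_AREA))]:
    h=cv2.cvtColor(im,cv2.COLOR_BGR2HSV);m=cv2.inRange(h,(0,200,90),(4,255,255))|cv2.inRange(h,(176,200,90),(180,255,255))
    k=max(cv2.findContours(m,0,2)[0],key=cv2.contourArea);(x,y),sz,an=cv2.fitEllipse(k);print(n,(round(x,1),round(y,1)),np.round(sz,1),atz("",(x,y),.066,c).round(4))
E
```

```text
button top [0.521  0.3303 0.066 ] scene [0.5238 0.3355 0.066 ] wrist [0.5237 0.3373 0.066 ] TW [0.5187 0.3253 0.0855]
bargrip top [ 0.5126 -0.1693  0.026 ] scene [ 0.5205 -0.1668  0.026 ] wrist [ 0.5143 -0.1661  0.026 ] TW [ 0.5139 -0.1697  0.0201]
bar+ top [ 0.6448 -0.1568  0.008 ] scene [ 0.6477 -0.153   0.008 ] wrist [ 0.6474 -0.1532  0.008 ] TW [ 0.6469 -0.1568  0.0031]
bar- top [ 0.3851 -0.1804  0.008 ] scene [ 0.3897 -0.1794  0.008 ] wrist [ 0.3847 -0.1748  0.008 ] TW [ 3.849e-01 -1.809e-01  1.000e-04]
top (128.9, 205.1) [5.7 8.3] [0.5197 0.3407 0.066 ]
scene (342.1, 122.8) [ 8.7 13. ] [0.5248 0.3355 0.066 ]
wrist (440.1, 157.4) [32.  35.8] [0.5232 0.3363 0.066 ]
```

Call:
send_rows([
  [[0.03,-0.2,0],[0,0,0],1],
  [[0.05,-0.37,0.02],[0,0,0],1],
  [[0.05,-0.37,0.02],[0,0,0],1],
  [[0.05,-0.37,0.02],[0,0,0],1],
  [[0.05,-0.37,0.02],[0,0,0],1],
  [[0.05,-0.37,0.02],[0,0,0],1],
  [[0.05,-0.37,0.02],[0,0,0],1],
  [[0.05,-0.37,0.02],[0,0,0],1],
  [[0.05,-0.37,0.02],[0,0,0],1],
  [[0.05,-0.37,0.02],[0,0,0],1],
  [[0.05,-0.37,0.02],[0,0,0],1],
  [[0.05,-0.37,0.02],[0,0,0],1],
  [[0.05,-0.37,0.02],[0,0,0],1],
  [[0.05,-0.37,0.02],[0,0,0],1],
  [[0.05,-0.37,0.02],[0,0,0],1],
  [[0.04,-0.25,0.01],[0,0,0],1],
  [[0,0,0],[0,0,0],1],
])

```text
time: 9.32
position: [0.4827, -0.3464, 0.2777]
orientation: [-0.0, -0.012, 1.0, 0.0]
contact_force: [-0.3, -0.2, -0.6]
finger_gap: 1.002
grip_force: 0.0
```

```bash
cat >> h.py <<'E'
def roll_list(n,im,c,z=.013,grow=1.0):
    """pairs orange halves into rolls; returns centre, axis angle deg"""
    pts=[(atz(n,r[0],z,c)[:2],A) for r,A in rolls(im,3,25)]
    out=[]
    used=set()
    D=sorted((np.linalg.norm(pts[i][0]-pts[j][0]),i,j) for i in range(len(pts)) for j in range(i))
    for d,i,j in D:
        if .03<d<.055 and not {i,j}&used:
            used|={i,j};v=pts[i][0]-pts[j][0];v*=np.sign(v[0])
            out.append((((pts[i][0]+pts[j][0])/2).round(4),round(float(np.degrees(np.arctan2(v[1],v[0]))),1),round(d,4)))
    return out
E
python3 - <<'E'
from h import *
c=cam("wrist");im=optics.get_image("wrist");cv2.imwrite("pics/w2.png",im)
cv2.imwrite("pics/w2v.png",cv2.resize(im,(640,480)))
plan()
for r in roll_list("wrist",im,c): print(r)
t=optics.get_image("top");cv2.imwrite("pics/top2.png",t)
for r in roll_list("top",cv2.imread("pics/top0.png"),cam("top")): print("top",r)
for r in roll_list("scene",cv2.imread("pics/scene0.png"),cam("scene")): print("scene",r)
E
```

```text
t 9.38 pos [ 0.483  -0.3453  0.278 ] az -178.54 tiltz [-0.0006  0.0012] gap 1.001 F [-0.9 -0.1  0.5]
(array([ 0.5162, -0.3894]), 9.7, np.float64(0.0399))
(array([ 0.3625, -0.2825]), 13.8, np.float64(0.0437))
(array([ 0.4571, -0.2989]), -20.7, np.float64(0.0442))
top (array([ 0.472 , -0.4034]), 9.5, np.float64(0.0412))
top (array([ 0.3622, -0.2874]), 11.4, np.float64(0.0424))
top (array([ 0.456 , -0.3043]), -22.1, np.float64(0.0433))
top (array([ 0.5534, -0.4008]), -26.4, np.float64(0.0434))
scene (array([ 0.5117, -0.3894]), 18.7, np.float64(0.0376))
scene (array([ 0.3598, -0.2848]), 13.5, np.float64(0.0437))
scene (array([ 0.4538, -0.2988]), -20.3, np.float64(0.0494))
```

View pics/w2v.png

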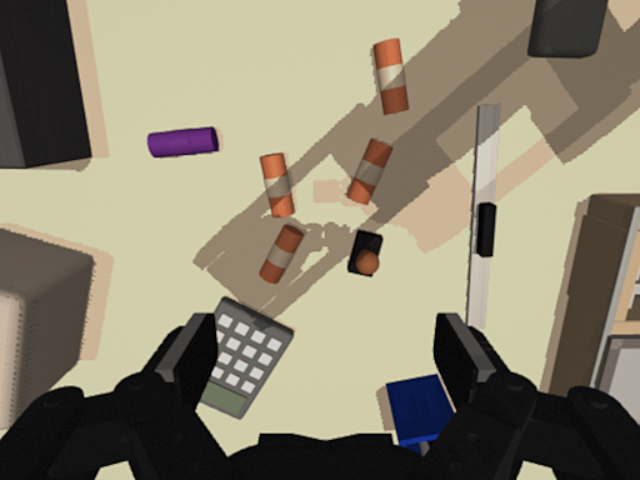

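All four rolls and the stamp are still standing. In this wrist view the rolls are at (391,76), (370,171), (277,185) and (281,253). Roll A, the nearest, is first.

```bash
python3 - <<'E'
from h import *
plan((.362,-.284,.08,193),(.362,-.284,.006,193))
E
```

```text
t 9.43 pos [ 0.4833 -0.3446  0.2783] az -178.49 tiltz [-0.0003  0.001 ] gap 0.999 F [ 0.4 -0.4  0.5]
 turn -0.128 shift [1.307 1.079 2.478]
 turn 0.000 shift [0.    0.    0.925]
```

Call:
send_rows([
  [[0,0,0],[0,0,-0.064],0.4],
  [[0,0,0],[0,0,-0.064],0.4],
  [[0.12,0.1,0.15],[0,0,0],0.4],
  [[0.2,0.16,0.35],[0,0,0],0.4],
  [[0.2,0.16,0.38],[0,0,0],0.4],
  [[0.2,0.16,0.4],[0,0,0],0.4],
  [[0.2,0.17,0.4],[0,0,0],0.4],
  [[0.2,0.17,0.4],[0,0,0],0.4],
  [[0.187,0.159,0.398],[0,0,0],0.4],
  [[0,0,0],[0,0,0],0.4],
  [[0,0,0],[0,0,0],0.4],
])

```text
time: 10.8
position: [0.3636, -0.2854, 0.0817]
orientation: [0.001, -0.114, 0.993, -0.001]
contact_force: [0.0, 0.4, -0.6]
finger_gap: 0.701
grip_force: 0.0
```

```bash
python3 - <<'E'
from h import *
c=cam("wrist");im=optics.get_image("wrist");cv2.imwrite("pics/w3.png",im)
for r in roll_list("wrist",im,c): print(r)
for r,A in rolls(im): print(np.round(r[0]),np.round(r[1]),A,atz("",r[0],.013,c).round(4))
plan((.362,-.284,.006,193))
E
```

```text
(array([ 0.3657, -0.2823]), 13.2, np.float64(0.0467))
(array([ 0.4609, -0.3008]), -20.8, np.float64(0.0498))
[200. 327.] [30. 28.] 526.5 [ 0.4842 -0.3096  0.013 ]
[231. 286.] [31. 41.] 1118.0 [ 0.4377 -0.2919  0.013 ]
[ 94. 276.] [40. 36.] 1237.0 [ 0.4532 -0.402   0.013 ]
[262. 238.] [31. 32.] 816.5 [ 0.3885 -0.277   0.013 ]
[262. 180.] [39. 34.] 1216.0 [ 0.343  -0.2877  0.013 ]
t 10.85 pos [ 0.3639 -0.2858  0.082 ] az -166.91 tiltz [ 0.0025 -0.003 ] gap 0.701 F [-0.1 -0.4  0.5]
 turn 0.001 shift [0.018 0.028 0.95 ]
```

View pics/w3.png

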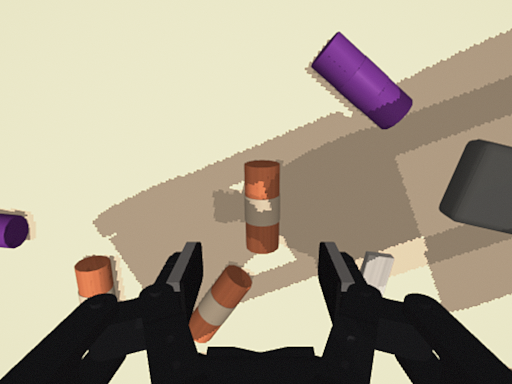

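Call:
send_rows([
  [[0,0.03,0.2],[0,0,0],0.4],
  [[0,0,0.3],[0,0,0],0.4],
  [[0,0,0.25],[0,0,0],0.4],
  [[0,0,0.15],[0,0,0],0.4],
  [[0,0,0.04],[0,0,0],0.4],
  [[0,0,0],[0,0,0],-1],
  [[0,0,0],[0,0,0],-1],
  [[0,0,0],[0,0,0],-1],
  [[0,0,0],[0,0,0],-1],
  [[0,0,0],[0,0,0],-1],
  [[0,0,0],[0,0,0],-1],
], force=50)

```text
time: 12.22
position: [0.3621, -0.2829, 0.006]
orientation: [0.001, -0.114, 0.994, -0.001]
contact_force: [-0.4, 0.4, 6.2]
finger_gap: 0.294
grip_force: 49.6
```

```bash
sed -i 's/M=(.543,.107,.027)/M=(.5455,.1115,.025)/' h.py; python3 - <<'E'
from h import *
a=181.43
plan((.362,-.283,.17,a),(*mach(0,-.078),.14,a))
E
```

```text
t 12.22 pos [ 0.3621 -0.2829  0.006 ] az -166.95 tiltz [ 0.0012 -0.0016] gap 0.294 F [-0.4  0.4  6.2]
 turn 0.129 shift [ 1.00e-03 -2.00e-03 -2.05e+00]
 turn -0.000 shift [-2.416  3.897  0.375]
```

Call:
send_rows([
  [[0,0,-0.15],[0,0,0],-1],
  [[0,0,-0.3],[0,0,0],-1],
  [[0,0,-0.4],[0,0,0],-1],
  [[0,0,-0.4],[0,0,0.064],-1],
  [[0,0,-0.4],[0,0,0.065],-1],
  [[0,0,-0.4],[0,0,0],-1],
  [[-0.1,0.162,0],[0,0,0],-1],
  [[-0.2,0.325,0.03],[0,0,0],-1],
  [[-0.2,0.325,0.03],[0,0,0],-1],
  [[-0.2,0.325,0.03],[0,0,0],-1],
  [[-0.2,0.325,0.03],[0,0,0],-1],
  [[-0.2,0.325,0.03],[0,0,0],-1],
  [[-0.2,0.325,0.03],[0,0,0],-1],
  [[-0.2,0.325,0.03],[0,0,0],-1],
  [[-0.2,0.325,0.03],[0,0,0],-1],
  [[-0.2,0.325,0.03],[0,0,0],-1],
  [[-0.2,0.325,0.03],[0,0,0],-1],
  [[-0.2,0.325,0.03],[0,0,0],-1],
  [[-0.116,0.16,0.05],[0,0,0],-1],
  [[0,0,0],[0,0,0],-1],
])

```text
time: 14.72
position: [0.5463, 0.0352, 0.1375]
orientation: [-0.001, -0.014, 1.0, 0.0]
contact_force: [-0.6, 0.3, -1.4]
finger_gap: 0.286
grip_force: 55.2
```

```bash
python3 - <<'E'
from h import *
c=cam("wrist");im=optics.get_image("wrist");cv2.imwrite("pics/w4.png",im)
np.save("w4.npy",np.array([*c[1],*c[2]]))
cv2.imwrite("pics/w4v.png",cv2.resize(im,(800,600),interpolation=cv2.INTER_CUBIC))
plan((*mach(0,-.078),.018,181.43))
E
```

```text
t 14.78 pos [0.5461 0.0345 0.1378] az -178.50 tiltz [-0.0021 -0.0002] gap 0.283 F [-0.3  0.3 -1.1]
 turn 0.001 shift [-0.016 -0.012  1.498]
```

View pics/w4v.png

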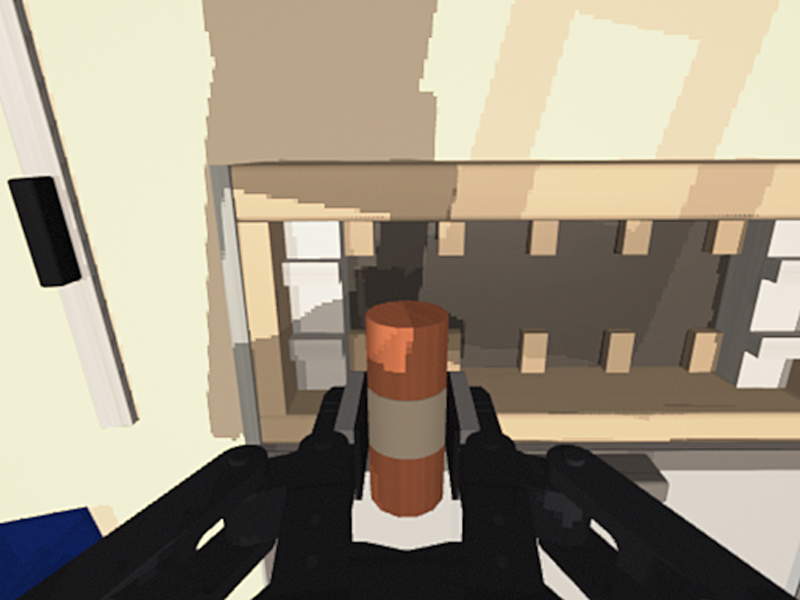

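```bash
python3 - <<'E'
from h import *
from scipy.optimize import least_squares
K=cam("wrist")[0];w=np.load("w4.npy");c=(K,w[:3],w[3:])
ob=[(361,255,-.024,-.104,.018),(452,255,-.024,-.052,.018),(545,255,-.024,0,.018),(638,255,-.024,.052,.018),(730,255,-.024,.104,.018),(536,332,.024,0,.01),(620,332,.024,.052,.01),(704,332,.024,.104,.01)]
uv=np.array([o[:2] for o in ob])/1.5625-.2;L=np.array([o[2:] for o in ob])
def f(M): return (proj("",[[*mach(l[0],l[1],M),l[2]] for l in L],c)-uv).ravel()
r=least_squares(f,(.543,.107,.027));print(r.x.round(4));print(f(r.x).reshape(-1,2).round(1))
M=r.x
print(proj("",[[*mach(0,-.126,M),.038],[*mach(-.05,-.1,M),.066],[*mach(.05,.05,M),.066],[*mach(-.075,.05,M),.066]],c)*1.5625)
s=bot.read_state();p=s['position']
print("tcp px",proj("",[p,p+[0,0,.015]],c)*1.5625)
E
```

```text
[0.5465 0.1154 0.0248]
[[ 0.9  0.4]
 [ 1.3  0.5]
 [ 0.4  0.6]
 [-0.5  0.8]
 [-0.7  0.9]
 [-0.8 -1.5]
 [-0.5 -1.4]
 [-0.2 -1.2]]
[[319.46919879 306.51797942]
 [359.96683597 221.98632872]
 [654.10645166 415.75842641]
 [701.41367408 165.49952687]]
tcp px [[400.26412752 394.30128262]
 [399.67137578 418.3860948 ]]
```

Call:
send_rows([
  [[-0.01,-0.01,0.2],[0,0,0],-1],
  [[0,0,0.35],[0,0,0],-1],
  [[0,0,0.35],[0,0,0],-1],
  [[0,0,0.3],[0,0,0],-1],
  [[0,0,0.2],[0,0,0],-1],
  [[0,0,0.09],[0,0,0],-1],
  [[0,0,0],[0,0,0],-1],
])

```text
time: 15.65
position: [0.5477, 0.0333, 0.0193]
orientation: [-0.0, -0.012, 1.0, 0.0]
contact_force: [-0.1, 0.4, -1.4]
finger_gap: 0.291
grip_force: 55.3
```

Call:
send_rows([
  [[0,0,0.025],[0,0,0],-1],
  [[0,0,0.01],[0,0,0],-1],
  [[0,0,0],[0,0,0],-0.28],
  [[0,0,0],[0,0,0],-0.26],
  [[0,0,0],[0,0,0],-0.26],
  [[0,0,-0.1],[0,0,0],-0.26],
  [[0,0,-0.3],[0,0,0],-0.26],
  [[0,0,-0.4],[0,0,0],-0.26],
  [[0,0,-0.4],[0,0,0],0.3],
  [[0,0,-0.3],[0,0,0],0.4],
  [[0,0,0],[0,0,0],0.4],
])

```text
time: 17.02
position: [0.5494, 0.0333, 0.1392]
orientation: [0.003, -0.013, 1.0, -0.0]
contact_force: [-1.1, 0.0, -0.4]
finger_gap: 0.7
grip_force: 0.0
```

```bash
python3 - <<'E'
from h import *
c=cam("wrist");im=optics.get_image("wrist")
cv2.imwrite("pics/w5v.png",cv2.resize(im[90:],None,fx=1.5,fy=1.5,interpolation=cv2.INTER_CUBIC))
np.save("w5.npy",np.array([*c[1],*c[2]]))
for r,A in rolls(im,3): print(np.round(r[0]),np.round(r[1]),A,atz("",r[0],.023,c).round(4))
t=optics.get_image("top");cv2.imwrite("pics/top3.png",t)
for r in roll_list("top",t,cam("top")): print("top",r)
s=optics.get_image("scene")
for r,A in rolls(s): print("scene",np.round(r[0]),A,atz("scene",r[0],.013).round(4))
plan((.458,-.3005,.08,159.3))
E
```

```text
[260. 212.] [26. 27.] 606.0 [0.5734 0.0355 0.023 ]
[260. 164.] [31. 29.] 842.5 [0.5277 0.0343 0.023 ]
top (array([ 0.5141, -0.394 ]), 11.5, np.float64(0.0419))
top (array([ 0.4559, -0.3031]), -21.1, np.float64(0.0443))
scene [182. 314.] 133.0 [ 0.5721 -0.4051  0.013 ]
scene [169. 293.] 197.0 [ 0.5124 -0.3894  0.013 ]
scene [146. 282.] 74.5 [ 0.4484 -0.4034  0.013 ]
scene [207. 270.] 48.5 [ 0.5387 -0.2886  0.013 ]
scene [184. 261.] 108.5 [ 0.4769 -0.3074  0.013 ]
scene [176. 247.] 54.0 [ 0.4306 -0.2903  0.013 ]
scene [296. 195.] 64.5 [0.5648 0.0424 0.013 ]
scene [283. 187.] 51.5 [0.5191 0.0434 0.013 ]
scene [224.  37.] 144.0 [-0.184   0.5705  0.013 ]
t 17.18 pos [0.5471 0.0336 0.1358] az -178.56 tiltz [-0.0016  0.0002] gap 0.698 F [1.  0.3 0.4]
 turn 0.246 shift [-0.435 -4.3    0.698]
```

View pics/w5v.png

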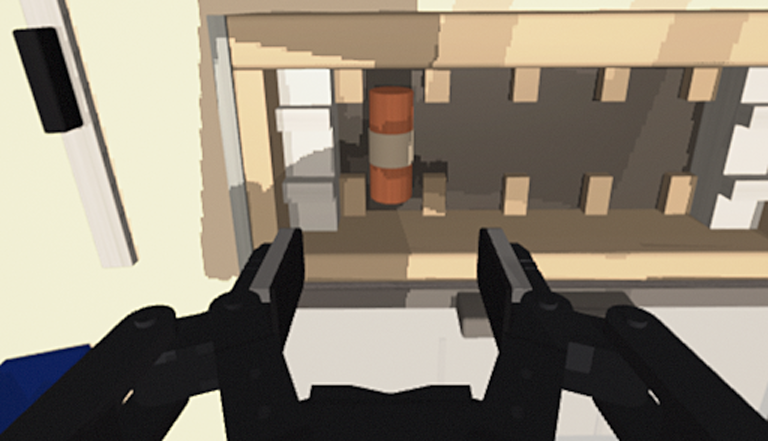

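Roll A lies in its lane, about 2 mm toward −y of the lane's middle, so I'll shift my tray estimate by that. Roll B is next.

Call:
send_rows([
  [[0,0,-0.1],[0,0,0.082],0.4],
  [[0,0,-0.1],[0,0,0.082],0.4],
  [[0,0,0],[0,0,0.082],0.4],
  [[-0.02,-0.18,0],[0,0,0],0.4],
  [[-0.037,-0.36,0],[0,0,0],0.4],
  [[-0.037,-0.36,0],[0,0,0],0.4],
  [[-0.037,-0.36,0],[0,0,0],0.4],
  [[-0.037,-0.36,0],[0,0,0],0.4],
  [[-0.037,-0.36,0],[0,0,0],0.4],
  [[-0.037,-0.36,0],[0,0,0],0.4],
  [[-0.037,-0.36,0],[0,0,0],0.4],
  [[-0.037,-0.36,0],[0,0,0],0.4],
  [[-0.037,-0.36,0],[0,0,0],0.4],
  [[-0.037,-0.36,0],[0,0,0],0.4],
  [[-0.037,-0.36,0.1],[0,0,0],0.4],
  [[-0.008,-0.16,0.4],[0,0,0],0.4],
  [[0,0,0.398],[0,0,0],0.4],
  [[0,0,0],[0,0,0],0.4],
])

```text
time: 19.42
position: [0.4561, -0.2994, 0.0778]
orientation: [-0.003, 0.179, 0.984, 0.002]
contact_force: [-0.4, 1.3, 0.2]
finger_gap: 0.698
grip_force: 0.0
```

```bash
sed -i 's/M=(.5455,.1115,.025)/M=(.5462,.1132,.025)/' h.py; python3 - <<'E'
from h import *
c=cam("wrist");im=optics.get_image("wrist")
for r in roll_list("wrist",im,c): print(r)
for r,A in rolls(im): print(np.round(r[0]),np.round(r[1]),A,atz("",r[0],.013,c).round(4))
plan((.4575,-.3015,.0075,159.3))
E
```

```text
(array([ 0.4595, -0.3001]), -20.7, np.float64(0.0469))
[306. 334.] [32. 27.] 532.5 [ 0.5764 -0.3015  0.013 ]
[200. 326.] [22. 43.] 684.5 [ 0.5365 -0.3826  0.013 ]
[132. 251.] [35. 36.] 1136.0 [ 0.4534 -0.4026  0.013 ]
[259. 242.] [31. 32.] 838.0 [ 0.4815 -0.3084  0.013 ]
[259. 184.] [39. 34.] 1265.0 [ 0.4376 -0.2918  0.013 ]
t 19.48 pos [ 0.4573 -0.3002  0.0796] az 159.37 tiltz [-0.0029  0.0027] gap 0.701 F [-0.6  0.5  0.3]
 turn 0.001 shift [-0.008 -0.015  0.901]
```

Call:
send_rows([
  [[0,0,0.2],[0,0,0],0.4],
  [[0,0,0.3],[0,0,0],0.4],
  [[0,0,0.22],[0,0,0],0.4],
  [[0,0,0.13],[0,0,0],0.4],
  [[0,0,0.05],[0,0,0],0.4],
  [[0,0,0],[0,0,0],-1],
  [[0,0,0],[0,0,0],-1],
  [[0,0,0],[0,0,0],-1],
  [[0,0,0],[0,0,0],-1],
  [[0,0,0],[0,0,0],-1],
], force=60)

```text
time: 20.72
position: [0.4593, -0.3011, 0.0098]
orientation: [0.001, 0.18, 0.984, -0.001]
contact_force: [-0.6, 1.0, 6.2]
finger_gap: 0.288
grip_force: 59.7
```

```bash
python3 - <<'E'
from h import *
a=181.43
plan((.457,-.301,.15,a),(*mach(0,-.026),.12,a),(*mach(0,-.026),.018,a))
E
```

```text
t 20.73 pos [ 0.4593 -0.3011  0.0098] az 159.31 tiltz [ 0.0012 -0.0012] gap 0.288 F [-0.6  1.   6.2]
 turn -0.246 shift [ 0.028  0.002 -1.753]
 turn -0.000 shift [-1.244  4.823  0.375]
 turn -0.000 shift [0.    0.    1.275]
```

Call:
send_rows([
  [[0,0,-0.15],[0,0,0],-1],
  [[0,0,-0.3],[0,0,0],-1],
  [[0,0,-0.4],[0,0,-0.082],-1],
  [[0,0,-0.45],[0,0,-0.082],-1],
  [[0,0,-0.45],[0,0,-0.082],-1],
  [[-0.05,0.17,0],[0,0,0],-1],
  [[-0.09,0.37,0],[0,0,0],-1],
  [[-0.09,0.37,0],[0,0,0],-1],
  [[-0.09,0.37,0],[0,0,0],-1],
  [[-0.09,0.37,0],[0,0,0],-1],
  [[-0.09,0.37,0],[0,0,0],-1],
  [[-0.09,0.37,0],[0,0,0],-1],
  [[-0.09,0.37,0],[0,0,0],-1],
  [[-0.09,0.37,0],[0,0,0],-1],
  [[-0.09,0.37,0],[0,0,0],-1],
  [[-0.09,0.37,0],[0,0,0],-1],
  [[-0.09,0.37,0],[0,0,0],-1],
  [[-0.09,0.37,0.1],[0,0,0],-1],
  [[-0.09,0.21,0.2],[0,0,0],-1],
  [[0,0,0],[0,0,0],-1],
])

```text
time: 23.22
position: [0.545, 0.0885, 0.1222]
orientation: [-0.002, -0.013, 1.0, 0.0]
contact_force: [-0.7, -0.4, -1.9]
finger_gap: 0.283
grip_force: 59.2
```

```bash
python3 - <<'E'
from h import *
c=cam("wrist");im=optics.get_image("wrist")
for r,A in rolls(im): print(np.round(r[0]),np.round(r[1]),A)
plan((*mach(0,-.026),.02,181.43))
E
```

```text
[260. 297.] [44. 48.] 1608.5
[196. 225.] [28. 31.] 701.5
[260. 214.] [61. 52.] 2872.0
[193. 173.] [34. 32.] 995.5
t 23.27 pos [0.5454 0.0876 0.1231] az -178.51 tiltz [-0.0036 -0.0003] gap 0.283 F [ 0.1  0.3 -1.6]
 turn 0.001 shift [-0.018 -0.006  1.289]
```

Call:
send_rows([
  [[-0.01,0,0.2],[0,0,0],-1],
  [[0,0,0.35],[0,0,0],-1],
  [[0,0,0.32],[0,0,0],-1],
  [[0,0,0.22],[0,0,0],-1],
  [[0,0,0.14],[0,0,0],-1],
  [[0,0,0.04],[0,0,0],-1],
  [[0,0,0],[0,0,0],-1],
])

```text
time: 24.15
position: [0.5477, 0.0871, 0.0234]
orientation: [0.0, -0.012, 1.0, -0.0]
contact_force: [-0.2, -0.4, -0.9]
finger_gap: 0.282
grip_force: 59.2
```

Call:
send_rows([
  [[0,0,0.03],[0,0,0],-1],
  [[0,0,0.012],[0,0,0],-1],
  [[0,0,0],[0,0,0],-1],
  [[0,0,0],[0,0,0],-0.28],
  [[0,0,0],[0,0,0],-0.26],
  [[0,0,0],[0,0,0],-0.26],
  [[0,0,-0.1],[0,0,0],-0.26],
  [[0,0,-0.3],[0,0,0],-0.26],
  [[0,0,-0.4],[0,0,0],-0.26],
  [[0,0,-0.4],[0,0,0],0.3],
  [[0,0,-0.4],[0,0,0],0.4],
  [[0,0,0],[0,0,0],0.4],
])

```text
time: 25.65
position: [0.5495, 0.0873, 0.1513]
orientation: [0.003, -0.013, 1.0, -0.0]
contact_force: [-0.2, 0.1, 0.3]
finger_gap: 0.701
grip_force: 0.0
```

```bash
python3 - <<'E'
from h import *
c=cam("wrist");im=optics.get_image("wrist");cv2.imwrite("pics/w6.png",im)
for r,A in rolls(im,3): print(np.round(r[0]),np.round(r[1]),A,atz("",r[0],.023,c).round(4))
t=optics.get_image("top");cv2.imwrite("pics/top4.png",t)
for r,A in rolls(t,3): print("top",np.round(r[0]),A,atz("top",r[0],.013).round(4))
s=optics.get_image("scene")
for r,A in rolls(s): print("scene",np.round(r[0]),A,atz("scene",r[0],.013).round(4))
plan((.474,-.4,.08,190))
E
```

```text
[204. 206.] [25. 28.] 575.0 [0.5735 0.035  0.023 ]
[260. 203.] [24. 26.] 567.0 [0.5694 0.089  0.023 ]
[200. 158.] [29. 29.] 783.5 [0.5276 0.0337 0.023 ]
[260. 156.] [29. 28.] 772.0 [0.5234 0.0878 0.023 ]
top [368. 227.] 39.5 [ 0.451  -0.4058  0.013 ]
top [365. 214.] 34.5 [ 0.4936 -0.3982  0.013 ]
top [230. 204.] 36.5 [0.5289 0.0316 0.013 ]
top [362. 201.] 39.5 [ 0.5346 -0.3899  0.013 ]
top [368. 190.] 33.0 [ 0.5722 -0.4101  0.013 ]
scene [182. 314.] 133.0 [ 0.5721 -0.4051  0.013 ]
scene [176. 296.] 76.0 [ 0.5298 -0.3831  0.013 ]
scene [162. 291.] 103.5 [ 0.4939 -0.3954  0.013 ]
scene [146. 282.] 75.0 [ 0.4489 -0.4034  0.013 ]
scene [207. 270.] 47.5 [ 0.5387 -0.2888  0.013 ]
scene [296. 196.] 63.0 [0.5657 0.0417 0.013 ]
scene [283. 187.] 59.5 [0.5191 0.0434 0.013 ]
scene [306. 183.] 64.5 [0.5611 0.0981 0.013 ]
scene [294. 176.] 55.5 [0.5153 0.0991 0.013 ]
scene [223.  38.] 197.0 [-0.1841  0.559   0.013 ]
t 25.80 pos [0.5468 0.0874 0.1473] az -178.56 tiltz [-0.0012  0.    ] gap 0.704 F [-0.5  0.4  0.1]
 turn -0.095 shift [ 1.954 -5.842  0.841]
```

Call:
send_rows([
  [[0,0,-0.05],[0,0,-0.095],0.4],
  [[0.06,-0.18,0],[0,0,0],0.4],
  [[0.12,-0.37,0],[0,0,0],0.4],
  [[0.12,-0.37,0],[0,0,0],0.4],
  [[0.12,-0.37,0],[0,0,0],0.4],
  [[0.12,-0.37,0],[0,0,0],0.4],
  [[0.12,-0.37,0],[0,0,0],0.4],
  [[0.12,-0.37,0],[0,0,0],0.4],
  [[0.12,-0.37,0],[0,0,0],0.4],
  [[0.12,-0.37,0],[0,0,0],0.4],
  [[0.12,-0.37,0],[0,0,0],0.4],
  [[0.12,-0.37,0],[0,0,0],0.4],
  [[0.12,-0.37,0],[0,0,0],0.4],
  [[0.12,-0.37,0],[0,0,0],0.4],
  [[0.12,-0.37,0],[0,0,0],0.4],
  [[0.12,-0.37,0],[0,0,0],0.4],
  [[0.12,-0.37,0.1],[0,0,0],0.4],
  [[0.094,-0.112,0.4],[0,0,0],0.4],
  [[0,0,0.39],[0,0,0],0.4],
  [[0,0,0],[0,0,0],0.4],
])

```text
time: 28.3
position: [0.4718, -0.3986, 0.077]
orientation: [-0.002, -0.085, 0.996, 0.003]
contact_force: [0.1, 0.2, 0.3]
finger_gap: 0.696
grip_force: 0.0
```

```bash
python3 - <<'E'
from h import *
c=cam("wrist");im=optics.get_image("wrist")
for r in roll_list("wrist",im,c): print(r)
for r,A in rolls(im): print(np.round(r[0]),np.round(r[1]),A,atz("",r[0],.013,c).round(4))
plan((.4745,-.4005,.009,190))
E
```

```text
[380. 354.] [ 7. 12.] 59.5 [ 0.5874 -0.2705  0.013 ]
[226. 324.] [31. 28.] 661.5 [ 0.5785 -0.4076  0.013 ]
[261. 267.] [79. 41.] 1991.5 [ 0.5193 -0.3881  0.013 ]
[258. 184.] [39. 35.] 1282.5 [ 0.4535 -0.402   0.013 ]
t 28.35 pos [ 0.4731 -0.3996  0.0791] az -170.15 tiltz [-0.0027  0.003 ] gap 0.697 F [0.1 0.6 0.3]
 turn -0.002 shift [-0.016 -0.014  0.877]
```

Call:
send_rows([
  [[-0.01,0,0.2],[0,0,0],0.4],
  [[0,0,0.3],[0,0,0],0.4],
  [[0,0,0.22],[0,0,0],0.4],
  [[0,0,0.12],[0,0,0],0.4],
  [[0,0,0.035],[0,0,0],0.4],
  [[0,0,0],[0,0,0],-1],
  [[0,0,0],[0,0,0],-1],
  [[0,0,0],[0,0,0],-1],
  [[0,0,0],[0,0,0],-1],
  [[0,0,0],[0,0,0],-1],
], force=60)

```text
time: 29.6
position: [0.4759, -0.4004, 0.0117]
orientation: [0.001, -0.087, 0.996, -0.001]
contact_force: [-0.6, -0.0, 5.1]
finger_gap: 0.282
grip_force: 59.9
```

```bash
python3 - <<'E'
from h import *
a=181.43
plan((.474,-.4,.16,a),(*mach(0,.026),.13,a),(*mach(0,.026),.018,a))
E
```

```text
t 29.60 pos [ 0.4759 -0.4004  0.0117] az -170.01 tiltz [ 0.0012 -0.0014] gap 0.282 F [-0.6 -0.   5.1]
 turn 0.095 shift [ 0.023  0.006 -1.854]
 turn -0.000 shift [-1.062  6.715  0.375]
 turn -0.000 shift [0.  0.  1.4]
```

Call:
send_rows([
  [[0,0,-0.15],[0,0,0],-1],
  [[0,0,-0.3],[0,0,0],-1],
  [[0,0,-0.4],[0,0,0.095],-1],
  [[0,0,-0.45],[0,0,0],-1],
  [[0,0,-0.45],[0,0,0],-1],
  [[-0.02,0.18,-0.1],[0,0,0],-1],
  [[-0.06,0.38,0],[0,0,0],-1],
  [[-0.06,0.38,0],[0,0,0],-1],
  [[-0.06,0.38,0],[0,0,0],-1],
  [[-0.06,0.38,0],[0,0,0],-1],
  [[-0.06,0.38,0],[0,0,0],-1],
  [[-0.06,0.38,0],[0,0,0],-1],
  [[-0.06,0.38,0],[0,0,0],-1],
  [[-0.06,0.38,0],[0,0,0],-1],
  [[-0.06,0.38,0],[0,0,0],-1],
  [[-0.06,0.38,0],[0,0,0],-1],
  [[-0.06,0.38,0],[0,0,0],-1],
  [[-0.06,0.38,0],[0,0,0],-1],
  [[-0.06,0.38,0],[0,0,0],-1],
  [[-0.06,0.38,0],[0,0,0],-1],
])

```text
time: 32.1
position: [0.5314, 0.0437, 0.1572]
orientation: [-0.002, -0.013, 1.0, 0.0]
contact_force: [0.1, 0.2, -0.8]
finger_gap: 0.28
grip_force: 59.1
```

Call:
send_rows([
  [[-0.06,0.38,0],[0,0,0],-1],
  [[-0.06,0.38,0.1],[0,0,0],-1],
  [[-0.08,0.38,0.2],[0,0,0],-1],
  [[-0.02,0.08,0.08],[0,0,0],-1],
  [[0,0,0],[0,0,0],-1],
])

```text
time: 32.72
position: [0.5467, 0.1401, 0.1269]
orientation: [-0.002, -0.013, 1.0, -0.0]
contact_force: [-0.5, -0.2, -0.6]
finger_gap: 0.279
grip_force: 59.1
```

```bash
python3 - <<'E'
from h import *
c=cam("wrist");im=optics.get_image("wrist");cv2.imwrite("pics/w7.png",im)
for r,A in rolls(im): print(np.round(r[0]),np.round(r[1]),A)
plan((*mach(0,.026),.02,181.43))
E
```

```text
[260. 295.] [44. 46.] 1562.5
[138. 219.] [27. 32.] 713.0
[200. 217.] [27. 30.] 681.5
[260. 213.] [60. 51.] 2789.0
[132. 168.] [33. 33.] 989.5
[196. 165.] [33. 32.] 947.5
t 32.77 pos [0.5473 0.1395 0.1276] az -178.53 tiltz [-0.0017 -0.0005] gap 0.282 F [-0.9 -0.2 -1.1]
 turn 0.000 shift [ 0.023 -0.003  1.346]
```

Call:
send_rows([
  [[0.02,0,0.2],[0,0,0],-1],
  [[0,0,0.35],[0,0,0],-1],
  [[0,0,0.32],[0,0,0],-1],
  [[0,0,0.24],[0,0,0],-1],
  [[0,0,0.15],[0,0,0],-1],
  [[0,0,0.06],[0,0,0],-1],
  [[0,0,0.02],[0,0,0],-1],
  [[0,0,0],[0,0,0],-1],
])

```text
time: 33.78
position: [0.5472, 0.1396, 0.0218]
orientation: [0.001, -0.013, 1.0, 0.0]
contact_force: [-0.2, -0.5, -0.6]
finger_gap: 0.278
grip_force: 59.2
```

Call:
send_rows([
  [[0,0,0.015],[0,0,0],-1],
  [[0,0,0.01],[0,0,0],-1],
  [[0,0,0],[0,0,0],-0.28],
  [[0,0,0],[0,0,0],-0.26],
  [[0,0,0],[0,0,0],-0.26],
  [[0,0,-0.1],[0,0,0],-0.26],
  [[0,0,-0.3],[0,0,0],-0.26],
  [[0,0,-0.4],[0,0,0],-0.26],
  [[0,0,-0.4],[0,0,0],0.3],
  [[0,0,-0.4],[0,0,0],0.4],
  [[0,0,0],[0,0,0],0.4],
])

```text
time: 35.15
position: [0.5487, 0.1399, 0.1504]
orientation: [0.003, -0.013, 1.0, 0.0]
contact_force: [-0.3, 0.3, -0.8]
finger_gap: 0.701
grip_force: 0.0
```

```bash
python3 - <<'E'
from h import *
c=cam("wrist");im=optics.get_image("wrist");cv2.imwrite("pics/w8.png",im)
for r,A in rolls(im,3): print(np.round(r[0]),np.round(r[1]),A,atz("",r[0],.023,c).round(4))
t=optics.get_image("top");cv2.imwrite("pics/top5.png",t)
for r,A in rolls(t,3): print("top",np.round(r[0]),A,atz("top",r[0],.013).round(4))
plan((.554,-.3955,.08,155))
E
```

```text
[260. 204.] [25. 26.] 576.5 [0.5698 0.1416 0.023 ]
[148. 205.] [26. 29.] 605.0 [0.5734 0.0346 0.023 ]
[204. 202.] [25. 27.] 583.0 [0.5691 0.0887 0.023 ]
[142. 158.] [30. 30.] 830.0 [0.5274 0.0336 0.023 ]
[260. 156.] [29. 28.] 787.0 [0.5233 0.1404 0.023 ]
[202. 155.] [30. 29.] 793.5 [0.5231 0.0879 0.023 ]
top [213. 206.] 37.5 [0.5244 0.0873 0.013 ]
top [362. 201.] 39.5 [ 0.5346 -0.3899  0.013 ]
top [368. 190.] 32.0 [ 0.5728 -0.4104  0.013 ]
t 35.25 pos [0.5465 0.1397 0.1472] az -178.56 tiltz [0.0005 0.    ] gap 0.701 F [-0.  1.  0.]
 turn 0.294 shift [-2.912 -6.024  0.841]
```

Call:
send_rows([
  [[0,0,-0.3],[0,0,0.098],0.4],
  [[0,0,-0.4],[0,0,0.098],0.4],
  [[0,0,0],[0,0,0.098],0.4],
  [[-0.08,-0.18,0],[0,0,0],0.4],
  [[-0.18,-0.37,0],[0,0,0],0.4],
  [[-0.18,-0.37,0],[0,0,0],0.4],
  [[-0.18,-0.37,0],[0,0,0],0.4],
  [[-0.18,-0.37,0],[0,0,0],0.4],
  [[-0.18,-0.37,0],[0,0,0],0.4],
  [[-0.18,-0.37,0],[0,0,0],0.4],
  [[-0.18,-0.37,0],[0,0,0],0.4],
  [[-0.18,-0.37,0],[0,0,0],0.4],
  [[-0.18,-0.37,0],[0,0,0],0.4],
  [[-0.18,-0.37,0],[0,0,0],0.4],
  [[-0.18,-0.37,0],[0,0,0],0.4],
  [[-0.18,-0.37,0],[0,0,0],0.4],
  [[-0.18,-0.37,0],[0,0,0],0.4],
  [[-0.18,-0.37,0.2],[0,0,0],0.4],
  [[-0.18,-0.37,0.3],[0,0,0],0.4],
  [[-0.14,-0.29,0.4],[0,0,0],0.4],
])

```text
time: 37.75
position: [0.5533, -0.3977, 0.1292]
orientation: [-0.001, 0.215, 0.977, 0.0]
contact_force: [-0.1, 1.5, 0.3]
finger_gap: 0.7
grip_force: 0.0
```

Call:
send_rows([
  [[0,0,0.4],[0,0,0],0.4],
  [[0,0,0.24],[0,0,0],0.4],
  [[0,0,0],[0,0,0],0.4],
])

```text
time: 38.12
position: [0.553, -0.3945, 0.0773]
orientation: [-0.002, 0.216, 0.976, 0.001]
contact_force: [0.4, -0.1, -0.1]
finger_gap: 0.702
grip_force: 0.0
```

```bash
python3 - <<'E'
from h import *
c=cam("wrist");im=optics.get_image("wrist");cv2.imwrite("pics/w9.png",im)
for r in roll_list("wrist",im,c): print(r)
for r,A in rolls(im): print(np.round(r[0]),np.round(r[1]),A,atz("",r[0],.013,c).round(4))
plan((.5555,-.3975,.009,154))
E
```

```text
(array([ 0.5553, -0.3962]), -26.6, np.float64(0.0471))
[257. 242.] [33. 31.] 836.5 [ 0.5763 -0.4067  0.013 ]
[258. 182.] [39. 35.] 1268.0 [ 0.5342 -0.3856  0.013 ]
[409. 161.] [36. 27.] 605.0 [ 0.5644 -0.2833  0.013 ]
t 38.17 pos [ 0.5541 -0.3952  0.0792] az 155.05 tiltz [-0.0013  0.0012] gap 0.698 F [ 0.7 -0.9  1.2]
 turn 0.012 shift [-0.028 -0.018  0.878]
```

Call:
send_rows([
  [[-0.01,-0.02,0.2],[0,0,0.015],0.4],
  [[0,0,0.3],[0,0,0],0.4],
  [[0,0,0.22],[0,0,0],0.4],
  [[0,0,0.12],[0,0,0],0.4],
  [[0,0,0.035],[0,0,0],0.4],
  [[0,0,0],[0,0,0],-1],
  [[0,0,0],[0,0,0],-1],
  [[0,0,0],[0,0,0],-1],
  [[0,0,0],[0,0,0],-1],
  [[0,0,0],[0,0,0],-1],
], force=60)

```text
time: 39.42
position: [0.5553, -0.3979, 0.011]
orientation: [0.001, 0.228, 0.974, -0.001]
contact_force: [-0.3, 0.1, 6.7]
finger_gap: 0.279
grip_force: 60.7
```

```bash
python3 - <<'E'
from h import *
a=181.43
plan((.5555,-.3965,.21,a),(*mach(0,.078),.13,a),(*mach(0,.078),.018,a))
E
```

```text
t 39.42 pos [ 0.5553 -0.3979  0.011 ] az 153.63 tiltz [ 0.0014 -0.0014] gap 0.279 F [-0.3  0.1  6.7]
 turn -0.309 shift [-0.003  0.017 -2.487]
 turn -0.000 shift [-0.043  7.347  1.   ]
 turn -0.000 shift [0.  0.  1.4]
```

Call:
send_rows([
  [[0,0,-0.15],[0,0,0],-1],
  [[0,0,-0.3],[0,0,0],-1],
  [[0,0,-0.4],[0,0,-0.078],-1],
  [[0,0,-0.45],[0,0,-0.077],-1],
  [[0,0,-0.45],[0,0,-0.077],-1],
  [[0,0,-0.45],[0,0,-0.077],-1],
  [[0,0.2,-0.3],[0,0,0],-1],
  [[0,0.38,0],[0,0,0],-1],
  [[0,0.38,0],[0,0,0],-1],
  [[0,0.38,0],[0,0,0],-1],
  [[0,0.38,0],[0,0,0],-1],
  [[0,0.38,0],[0,0,0],-1],
  [[0,0.38,0],[0,0,0],-1],
  [[0,0.38,0],[0,0,0],-1],
  [[0,0.38,0],[0,0,0],-1],
  [[0,0.38,0],[0,0,0],-1],
  [[0,0.38,0],[0,0,0],-1],
  [[0,0.38,0],[0,0,0],-1],
  [[0,0.38,0],[0,0,0],-1],
  [[0,0.38,0],[0,0,0],-1],
])

```text
time: 41.92
position: [0.5438, 0.0148, 0.2101]
orientation: [-0.0, -0.013, 1.0, 0.0]
contact_force: [0.1, 0.8, -2.0]
finger_gap: 0.281
grip_force: 59.9
```

Call:
send_rows([
  [[0,0.38,0.1],[0,0,0],-1],
  [[0,0.38,0.2],[0,0,0],-1],
  [[-0.02,0.38,0.2],[0,0,0],-1],
  [[-0.02,0.38,0.2],[0,0,0],-1],
  [[0,0.38,0.2],[0,0,0],-1],
  [[0,0.28,0.1],[0,0,0],-1],
  [[0,0,0],[0,0,0],-1],
])

```text
time: 42.8
position: [0.5421, 0.1894, 0.1292]
orientation: [-0.001, -0.014, 1.0, -0.0]
contact_force: [0.5, -0.1, -1.3]
finger_gap: 0.282
grip_force: 59.9
```

```bash
python3 - <<'E'
from h import *
c=cam("wrist");im=optics.get_image("wrist")
for r,A in rolls(im): print(np.round(r[0]),np.round(r[1]),A)
plan((*mach(0,.078),.0205,181.43))
E
```

```text
[259. 295.] [47. 43.] 1541.0
[204. 221.] [27. 30.] 664.5
[ 84. 222.] [27. 33.] 746.0
[144. 219.] [27. 31.] 701.5
[260. 212.] [61. 51.] 2828.0
[ 75. 171.] [33. 35.] 1034.0
[200. 170.] [33. 31.] 921.5
[138. 168.] [33. 33.] 975.0
t 42.85 pos [0.5426 0.1885 0.1297] az -178.46 tiltz [-0.0009 -0.0005] gap 0.282 F [ 0.8 -0.9 -1.1]
 turn 0.001 shift [-0.021  0.033  1.366]
```

Call:
send_rows([
  [[-0.02,0.03,0.2],[0,0,0],-1],
  [[0,0,0.35],[0,0,0],-1],
  [[0,0,0.32],[0,0,0],-1],
  [[0,0,0.24],[0,0,0],-1],
  [[0,0,0.15],[0,0,0],-1],
  [[0,0,0.08],[0,0,0],-1],
  [[0,0,0.02],[0,0,0],-1],
  [[0,0,0],[0,0,0],-1],
])

```text
time: 43.85
position: [0.5451, 0.1907, 0.0216]
orientation: [0.001, -0.013, 1.0, 0.0]
contact_force: [0.3, -0.2, -0.9]
finger_gap: 0.283
grip_force: 60.0
```

Call:
send_rows([
  [[0,0,0.015],[0,0,0],-1],
  [[0,0,0],[0,0,0],-1],
  [[0,0,0],[0,0,0],-0.28],
  [[0,0,0],[0,0,0],-0.26],
  [[0,0,0],[0,0,0],-0.26],
  [[0,0,-0.1],[0,0,0],-0.26],
  [[0,0,-0.3],[0,0,0],-0.26],
  [[0,0,-0.4],[0,0,0],-0.26],
  [[0,0,-0.4],[0,0,0],0.3],
  [[0,-0.3,-0.4],[0,0,0],0.4],
  [[0,-0.35,-0.3],[0,0,0],0.4],
  [[0,-0.3,0],[0,0,0],0.4],
  [[0,0,0],[0,0,0],0.4],
])

```text
time: 45.48
position: [0.5469, 0.1134, 0.1728]
orientation: [0.001, -0.011, 1.0, -0.0]
contact_force: [-0.3, -0.1, -1.3]
finger_gap: 0.697
grip_force: 0.0
```

```bash
python3 - <<'E'
from h import *
c=cam("wrist");im=optics.get_image("wrist");cv2.imwrite("pics/w10.png",im)
np.save("w10.npy",np.array([*c[1],*c[2]]))
cv2.imwrite("pics/w10v.png",cv2.resize(im,(800,600),interpolation=cv2.INTER_CUBIC))
for r,A in rolls(im,3): print(np.round(r[0]),np.round(r[1]),A,atz("",r[0],.023,c).round(4))
print(bot.read_state()['qpos'].round(3))
plan((.5145,-.168,.12,185.1))
E
```

```text
[182. 201.] [24. 26.] 513.0 [0.5739 0.0348 0.023 ]
[286. 200.] [23. 25.] 501.5 [0.5695 0.1423 0.023 ]
[336. 198.] [27. 24.] 515.5 [0.567  0.1934 0.023 ]
[235. 198.] [24. 25.] 496.0 [0.5694 0.0893 0.023 ]
[179. 157.] [28. 27.] 681.0 [0.5277 0.0341 0.023 ]
[288. 156.] [27. 26.] 657.0 [0.5237 0.1414 0.023 ]
[234. 154.] [26. 26.] 636.5 [0.5235 0.0885 0.023 ]
[340. 154.] [27. 28.] 678.0 [0.5208 0.1924 0.023 ]
[ 0.006  0.319  1.602  0.     1.22  -1.588]
t 45.52 pos [0.5466 0.1143 0.1723] az -178.65 tiltz [0.0004 0.0004] gap 0.700 F [-0.8  1.1 -0.6]
 turn -0.042 shift [ 0.713 -3.479  0.654]
```

View pics/w10v.png

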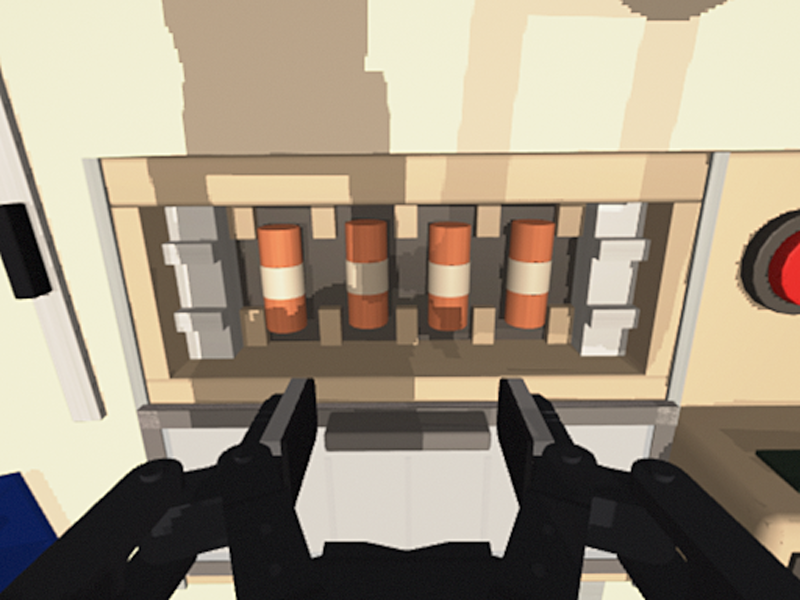

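All four rolls lie in their lanes (u≈283, 367, 449, 529), with the notches at v≈240–330. The bar comes next.

Call:
send_rows([
  [[0,0,0],[0,0,-0.042],0.2],
  [[0.04,-0.18,0],[0,0,0],0.2],
  [[0.07,-0.36,0],[0,0,0],0.2],
  [[0.07,-0.36,0],[0,0,0],0.2],
  [[0.07,-0.36,0],[0,0,0],0.2],
  [[0.07,-0.36,0],[0,0,0],0.2],
  [[0.07,-0.36,0],[0,0,0],0.2],
  [[0.08,-0.36,0],[0,0,0],0.2],
  [[0.08,-0.36,0.1],[0,0,0],0.2],
  [[0.08,-0.36,0.2],[0,0,0],0.2],
  [[0.083,-0.42,0.35],[0,0,0],0.2],
  [[0,0,0],[0,0,0],0.2],
])

```text
time: 47.02
position: [0.5132, -0.1692, 0.1176]
orientation: [-0.002, -0.044, 0.999, 0.001]
contact_force: [-1.6, 0.8, 0.1]
finger_gap: 0.597
grip_force: 0.0
```

```bash
cat >> h.py <<'E'
def black_block(im,c,z,roi):
    h=cv2.cvtColor(im,cv2.COLOR_BGR2HSV);m=cv2.inRange(h,(0,0,0),(180,255,45));k=np.zeros_like(m);x0,y0,x1,y1=roi;k[y0:y1,x0:x1]=m[y0:y1,x0:x1]
    q=max(cv2.findContours(k,0,2)[0],key=cv2.contourArea);r=cv2.minAreaRect(q);b=cv2.boxPoints(r)
    return r,atz("",r[0],z,c).round(4),[atz("",p,z,c)[:2].round(4) for p in b]
E
python3 - <<'E'
from h import *
c=cam("wrist");im=optics.get_image("wrist");cv2.imwrite("pics/w11.png",cv2.resize(im,(640,480)))
print(black_block(im,c,.022,(180,60,340,270)))
plan((.5145,-.168,.013,185.1))
E
```

```text
(((295.0831604003906, 222.0034637451172), (16.818737030029297, 68.44061279296875), 2.385944128036499), array([ 0.5345, -0.1357,  0.022 ]), [array([ 0.5678, -0.1404]), array([ 0.5042, -0.1452]), array([ 0.5036, -0.1313]), array([ 0.5672, -0.1253])])
t 47.08 pos [ 0.514  -0.1682  0.1188] az -174.95 tiltz [-0.0025  0.0016] gap 0.603 F [0.4 0.6 0.3]
 turn -0.001 shift [-0.006  0.002  1.322]
```

View pics/w11.png

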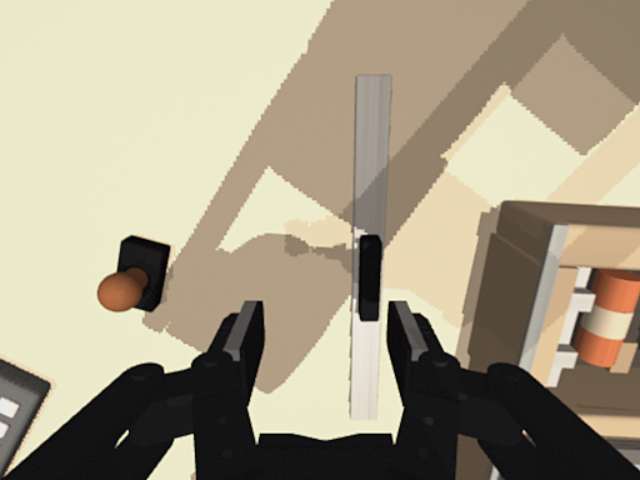

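The bar has been knocked: the block is now at (370,278) in this picture, about (0.534, −0.137) and still at 5°. I'm correcting for that.

Call:
send_rows([
  [[-0.13,0.18,0],[0,0,0],0.2],
  [[-0.14,0.187,0.2],[0,0,0],0.2],
  [[0,0,0.35],[0,0,0],0.2],
  [[0,0,0],[0,0,0],0.2],
])

```text
time: 47.58
position: [0.5328, -0.1336, 0.0737]
orientation: [-0.002, -0.047, 0.999, 0.001]
contact_force: [0.4, 0.6, 0.6]
finger_gap: 0.602
grip_force: 0.0
```

```bash
python3 - <<'E'
from h import *
c=cam("wrist");im=optics.get_image("wrist");cv2.imwrite("pics/w12.png",im)
print(black_block(im,c,.026,(215,60,305,265)))
plan((.533,-.137,.013,185.1))
E
```

```text
(((254.5, 217.5), (83.0, 19.0), 90.0), array([ 0.533, -0.136,  0.026]), [array([ 0.5044, -0.1448]), array([ 0.5032, -0.1324]), array([ 0.5643, -0.1264]), array([ 0.5655, -0.1399])])
t 47.62 pos [ 0.5336 -0.1345  0.075 ] az -174.65 tiltz [-0.0023  0.0013] gap 0.597 F [ 0.2  0.4 -0.3]
 turn 0.003 shift [ 0.011 -0.03   0.774]
```

Call:
send_rows([
  [[0,-0.03,0.2],[0,0,0],0.2],
  [[0,0,0.3],[0,0,0],0.2],
  [[0,0,0.18],[0,0,0],0.2],
  [[0,0,0.07],[0,0,0],0.2],
  [[0,0,0],[0,0,0],0.2],
  [[0,0,0],[0,0,0],-1],
  [[0,0,0],[0,0,0],-1],
  [[0,0,0],[0,0,0],-1],
  [[0,0,0],[0,0,0],-1],
  [[0,0,0],[0,0,0],-1],
  [[0,0,0],[0,0,0],-1],
], force=90)

```text
time: 49.0
position: [0.5346, -0.1391, 0.0168]
orientation: [0.001, -0.046, 0.999, -0.0]
contact_force: [-1.2, 0.5, 6.1]
finger_gap: 0.128
grip_force: 89.6
```

```bash
python3 - <<'E'
from h import *
p=bot.read_state()['position']
plan((p[0],p[1],.20,185.1),(*mach(0,0),.20,91.43),(*mach(0,0),.065,91.43))
E
```

```text
t 49.00 pos [ 0.5346 -0.1391  0.0168] az -174.77 tiltz [ 0.0011 -0.0005] gap 0.128 F [-1.2  0.5  6.1]
 turn 0.001 shift [ 0.    0.   -2.29]
 turn 1.041 shift [3.149 0.224 0.   ]
 turn -0.000 shift [0.    0.    1.688]
```

Call:
send_rows([
  [[0,0,-0.1],[0,0,0],-1],
  [[0,0,-0.2],[0,0,0],-1],
  [[0,0,-0.3],[0,0,0],-1],
  [[0,0,-0.35],[0,0,0],-1],
  [[0,0,-0.35],[0,0,0],-1],
  [[0,0,-0.35],[0,0,0],-1],
  [[0,0,-0.35],[0,0,0],-1],
  [[0,0,-0.3],[0,0,0],-1],
  [[0,0,0],[0,0,0.05],-1],
  [[0,0,0],[0,0,0.1],-1],
  [[0,0,0],[0,0,0.11],-1],
  [[0,0,0],[0,0,0.11],-1],
  [[0,0,0],[0,0,0.11],-1],
  [[0,0,0],[0,0,0.11],-1],
  [[0,0,0],[0,0,0.11],-1],
  [[0,0,0],[0,0,0.11],-1],
  [[0,0,0],[0,0,0.11],-1],
  [[0,0,0],[0,0,0.08],-1],
  [[0,0,0],[0,0,0.041],-1],
  [[0,0,0],[0,0,0],-1],
])

```text
time: 51.5
position: [0.5341, -0.1389, 0.2007]
orientation: [0.0, 0.697, 0.717, 0.0]
contact_force: [0.2, -0.6, -1.7]
finger_gap: 0.131
grip_force: 88.7
```

```bash
python3 - <<'E'
from h import *
c=cam("wrist");im=optics.get_image("wrist");cv2.imwrite("pics/w13.png",im)
plan((*mach(0,0),.20,91.43))
E
```

```text
t 51.55 pos [ 0.5341 -0.1389  0.2006] az 91.61 tiltz [ 0.0005 -0.0003] gap 0.127 F [ 0.1  0.1 -2. ]
 turn 0.002 shift [3.147 0.23  0.007]
```

Call:
send_rows([
  [[0.12,0.01,0],[0,0,0.002],-1],
  [[0.25,0.02,0],[0,0,0],-1],
  [[0.25,0.02,0],[0,0,0],-1],
  [[0.25,0.02,0],[0,0,0],-1],
  [[0.25,0.02,0],[0,0,0],-1],
  [[0.25,0.02,0],[0,0,0],-1],
  [[0.25,0.02,0],[0,0,0],-1],
  [[0.25,0.02,0],[0,0,0],-1],
  [[0.25,0.02,0],[0,0,0],-1],
  [[0.25,0.02,0],[0,0,0],-1],
  [[0.25,0.02,0],[0,0,0],-1],
  [[0.25,0.02,0],[0,0,0],-1],
  [[0.25,0,0],[0,0,0],-1],
  [[0.03,0,0.15],[0,0,0],-1],
  [[0,0,0.3],[0,0,0],-1],
  [[0,0,0.35],[0,0,0],-1],
  [[0,0,0.35],[0,0,0],-1],
  [[0,0,0.25],[0,0,0],-1],
  [[0,0,0.05],[0,0,0],-1],
  [[0,0,0],[0,0,0],-1],
])

```text
time: 54.05
position: [0.5466, 0.1131, 0.0837]
orientation: [-0.0, 0.699, 0.715, -0.0]
contact_force: [0.6, 0.3, -1.0]
finger_gap: 0.128
grip_force: 88.6
```

```bash
python3 - <<'E'
from h import *
c=cam("wrist");im=optics.get_image("wrist");cv2.imwrite("pics/w14.png",im)
s=optics.get_image("scene")
t=optics.get_image("top")
a=cv2.resize(im,(480,360));b=cv2.resize(s[90:210,220:380],(480,360),interpolation=cv2.INTER_CUBIC);
d=cv2.resize(t[140:240,150:283],(320,240),interpolation=cv2.INTER_CUBIC)
o=np.zeros((600,800,3),np.uint8);o[:300,:400]=cv2.resize(a,(400,300));o[300:,:400]=cv2.resize(d,(400,300));o[:300,400:]=cv2.resize(b,(400,300))
o[300:,400:]=cv2.resize(im[100:260,150:363],(400,300),interpolation=cv2.INTER_CUBIC)
cv2.imwrite("pics/mix1.png",o)
plan((*mach(0,0),.0545,91.43))
E
```

```text
t 54.20 pos [0.5473 0.1133 0.0848] az 91.35 tiltz [ 0.0019 -0.0001] gap 0.130 F [ 0.6  0.3 -2.1]
 turn -0.001 shift [-0.001 -0.014  0.379]
```

View pics/mix1.png

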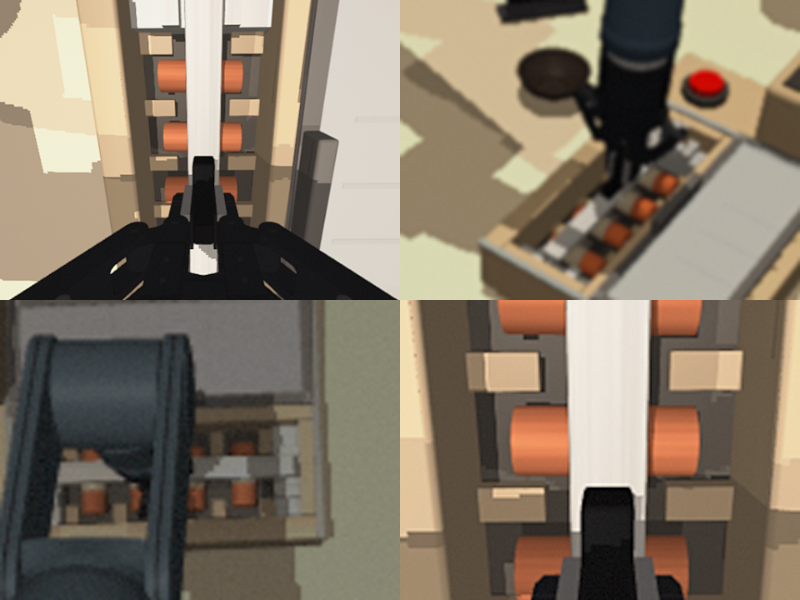

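The bar is centred between the tooth rows (teeth inner edges at 541 and 670, bar at 609 in the crop). Lowering it.

Call:
send_rows([
  [[0,0,0.1],[0,0,0],-1],
  [[0,0,0.1],[0,0,0],-1],
  [[0,0,0.08],[0,0,0],-1],
  [[0,0,0.05],[0,0,0],-1],
  [[0,0,0.03],[0,0,0],-1],
  [[0,0,0],[0,0,0],-1],
])

```text
time: 54.95
position: [0.5467, 0.1134, 0.0551]
orientation: [0.0, 0.699, 0.715, 0.0]
contact_force: [-0.5, -1.0, -2.2]
finger_gap: 0.127
grip_force: 88.7
```

Call:
send_rows([
  [[0,0,0.015],[0,0,0],-1],
  [[0,0,0.01],[0,0,0],-1],
  [[0,0,0],[0,0,0],-1],
])

```text
time: 55.32
position: [0.547, 0.1134, 0.0547]
orientation: [0.001, 0.699, 0.715, 0.0]
contact_force: [-2.9, 0.1, 10.1]
finger_gap: 0.128
grip_force: 90.2
```

Call:
send_rows([
  [[0,0,-0.01],[0,0,0],-1],
  [[0,0,0],[0,0,0],-0.4],
  [[0,0,0],[0,0,0],-0.2],
  [[0,0,0],[0,0,0],-0.1],
  [[0,0,0],[0,0,0],-0.1],
  [[0,0,-0.1],[0,0,0],-0.1],
  [[0,0,-0.25],[0,0,0],-0.1],
  [[0,0,-0.35],[0,0,0],-0.1],
  [[0,0,-0.4],[0,0,0],-0.1],
  [[0,0,-0.4],[0,0,0],-1],
  [[0,0,-0.3],[0,0,0],-1],
  [[0,0,0],[0,0,0],-1],
])

```text
time: 56.82
position: [0.548, 0.1134, 0.2005]
orientation: [0.002, 0.699, 0.715, 0.002]
contact_force: [0.6, -0.8, -0.7]
finger_gap: 0.004
grip_force: 0.0
```

```bash
python3 - <<'E'
from h import *
im=optics.get_image("wrist");s=optics.get_image("scene")
o=np.zeros((600,800,3),np.uint8);o[:,:400]=cv2.resize(im[0:330,120:380],(400,600));o[:400,400:]=cv2.resize(s[95:215,220:340],(400,400),interpolation=cv2.INTER_CUBIC)
cv2.imwrite("pics/mix2.png",o)
print(bot.read_state()['qpos'].round(2))
a=181.43
plan((*mach(.105,0),.17,a),(*mach(.105,0),.086,a),(*mach(-.035,0),.086,a))
E
```

```text
[ 0.    0.3   1.57 -0.    1.28 -0.02]
t 56.92 pos [0.5463 0.1134 0.1976] az 91.35 tiltz [-0.0002 -0.    ] gap -0.004 F [-0.5  0.7 -0.3]
 turn -1.001 shift [-1.312 -0.002  0.345]
 turn -0.000 shift [0.   0.   1.05]
 turn -0.000 shift [ 1.75 -0.    0.  ]
```

View pics/mix2.png

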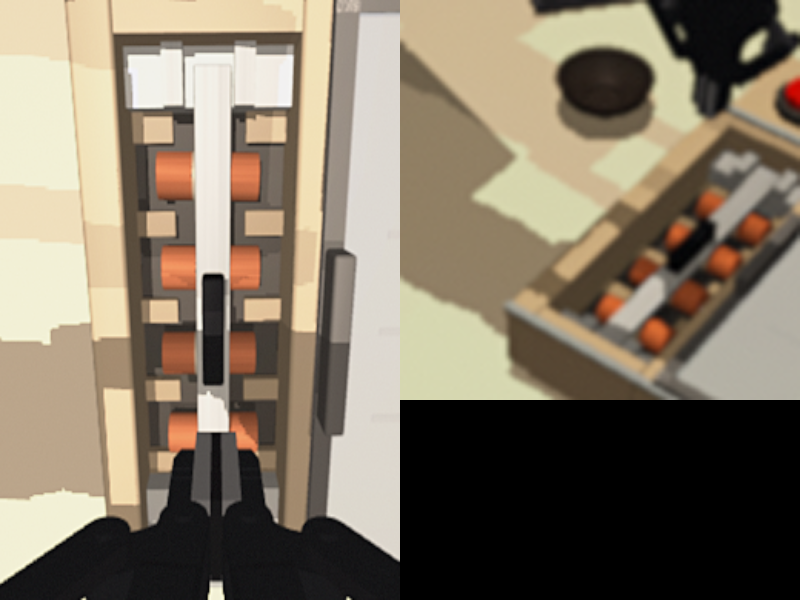

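The left notch holds the bar (cheeks at u≈172 and 245, bar between at 194–231), level over all four rolls. Contact came at the height expected for the notch floor. Closing the guard by pushing the rib from behind.

Call:
send_rows([
  [[0,0.15,0],[0,0,0],-1],
  [[0,0.3,0],[0,0,0],-1],
  [[0,0.35,0],[0,0,0],-1],
  [[0,0.35,0],[0,0,0],-1],
  [[0,0.2,0.1],[0,0,0],-1],
  [[0,0,0.3],[0,0,0],-1],
  [[0,0,0.35],[0,0,0],-1],
  [[0,0,0.35],[0,0,0],-1],
  [[0,0,0.25],[0,0,0],-1],
  [[0,0,0.04],[0,0,0],-1],
  [[0,0,0],[0,0,0],-1],
])

```text
time: 58.3
position: [0.6545, 0.116, 0.0864]
orientation: [-0.0, 0.699, 0.715, -0.0]
contact_force: [0.5, 0.2, 0.8]
finger_gap: -0.001
grip_force: 0.0
```

```bash
python3 - <<'E'
from h import *
plan((*mach(-.033,0),.086,91.43))
E
```

```text
t 58.30 pos [0.6545 0.116  0.0864] az 91.35 tiltz [-0.0007 -0.    ] gap -0.001 F [0.5 0.2 0.8]
 turn -0.001 shift [-1.000e-03 -1.767e+00  5.000e-03]
```

Call:
send_rows([
  [[0,-0.08,0],[0,0,0],-1],
  [[0,-0.1,0],[0,0,0],-1],
  [[0,-0.12,0],[0,0,0],-1],
  [[0,-0.14,0],[0,0,0],-1],
  [[0,-0.14,0],[0,0,0],-1],
  [[0,-0.14,0],[0,0,0],-1],
  [[0,-0.14,0],[0,0,0],-1],
  [[0,-0.14,0],[0,0,0],-1],
  [[0,-0.14,0],[0,0,0],-1],
  [[0,-0.14,0],[0,0,0],-1],
  [[0,-0.14,0],[0,0,0],-1],
  [[0,-0.12,0],[0,0,0],-1],
  [[0,-0.08,0],[0,0,0],-1],
  [[0,-0.06,0],[0,0,0],-1],
  [[0,-0.02,0],[0,0,0],-1],
  [[0,0,0],[0,0,0],-1],
])

```text
time: 60.3
position: [0.5182, 0.1129, 0.0865]
orientation: [-0.0, 0.699, 0.715, -0.0]
contact_force: [0.3, 0.2, -0.2]
finger_gap: 0.003
grip_force: 0.1
```

Call:
send_rows([
  [[0,-0.04,0],[0,0,0],-1],
  [[0,-0.04,0],[0,0,0],-1],
  [[0,-0.03,0],[0,0,0],-1],
  [[0,-0.02,0],[0,0,0],-1],
])

```text
time: 60.8
position: [0.508, 0.1125, 0.0866]
orientation: [-0.0, 0.699, 0.715, -0.0]
contact_force: [1.6, 0.0, -0.9]
finger_gap: -0.0
grip_force: 0.8
```

Call:
send_rows([
  [[0,-0.02,0],[0,0,0],-1],
  [[0,-0.02,0],[0,0,0],-1],
  [[0,0,0],[0,0,0],-1],
])

```text
time: 61.18
position: [0.507, 0.1124, 0.087]
orientation: [0.001, 0.699, 0.715, 0.002]
contact_force: [6.6, 1.7, -5.2]
finger_gap: 0.001
grip_force: 3.4
```

Call:
send_rows([
  [[0,-0.03,0],[0,0,0],-1],
  [[0,0,0],[0,0,0],-1],
])

```text
time: 61.42
position: [0.5067, 0.1124, 0.0873]
orientation: [0.003, 0.699, 0.715, 0.003]
contact_force: [12.4, 1.0, -8.3]
finger_gap: -0.007
grip_force: 6.1
```

Call:
send_rows([
  [[0,0.05,0],[0,0,0],-1],
  [[0,0.12,0],[0,0,0],-1],
  [[0,0.1,-0.2],[0,0,0],-1],
  [[0,0,-0.35],[0,0,0],-1],
  [[0,0,-0.35],[0,0,0],-1],
  [[0,0,-0.2],[0,0,0],-1],
  [[0,0,0],[0,0,0],-1],
])

```text
time: 62.3
position: [0.5248, 0.1129, 0.1755]
orientation: [0.001, 0.699, 0.715, 0.001]
contact_force: [-0.1, -0.2, -1.4]
finger_gap: 0.002
grip_force: 0.0
```

```bash
python3 - <<'E'
from h import *
c=cam("wrist");im=optics.get_image("wrist");cv2.imwrite("pics/w20.png",im)
for n,c,im in [("top",cam("top"),optics.get_image("top")),("scene",cam("scene"),optics.get_image("scene")),("wrist",c,im)]:
    h=cv2.cvtColor(im,cv2.COLOR_BGR2HSV);m=cv2.inRange(h,(0,190,60),(4,255,255))|cv2.inRange(h,(176,190,60),(180,255,255))
    cs=cv2.findContours(m,0,2)[0]
    if cs:
        k=max(cs,key=cv2.contourArea);(x,y),sz,an=cv2.minAreaRect(k);print(n,(round(x,1),round(y,1)),np.round(sz,1),atz("",(x,y),.067,c).round(4))
plan((.523,.334,.17,91.43),(.523,.334,.08,91.43))
E
```

```text
top (131.5, 205.0) [12. 13.] [0.5197 0.3325 0.067 ]
scene (342.0, 122.5) [ 9. 14.] [0.5245 0.3353 0.067 ]
t 62.45 pos [0.5234 0.1129 0.1735] az 91.35 tiltz [-0.0023 -0.    ] gap -0.001 F [-0.3  0.3 -0.1]
 turn -0.001 shift [2.764 0.064 0.043]
 turn -0.000 shift [0.    0.    1.125]
```

Call:
send_rows([
  [[0.14,0,0],[0,0,0],-1],
  [[0.35,0.01,0],[0,0,0],-1],
  [[0.35,0.01,0],[0,0,0],-1],
  [[0.35,0.01,0],[0,0,0],-1],
  [[0.35,0.01,0],[0,0,0],-1],
  [[0.35,0.01,0],[0,0,0],-1],
  [[0.35,0.01,0],[0,0,0],-1],
  [[0.35,0,0],[0,0,0],-1],
  [[0.17,0,0.2],[0,0,0],-1],
  [[0,0,0.35],[0,0,0],-1],
  [[0,0,0.35],[0,0,0],-1],
  [[0,0,0.2],[0,0,0],-1],
  [[0,0,0],[0,0,0],-1],
])

```text
time: 64.08
position: [0.5226, 0.333, 0.0846]
orientation: [-0.001, 0.699, 0.715, -0.002]
contact_force: [-0.7, -0.5, 0.1]
finger_gap: 0.0
grip_force: 0.0
```

Call:
send_rows([
  [[0,0,0.08],[0,0,0],-1],
  [[0,0,0.05],[0,0,0],-1],
  [[0,0,0.03],[0,0,0],-1],
  [[0,0,0.03],[0,0,0],-1],
  [[0,0,0],[0,0,0],-1],
])

```text
time: 64.7
position: [0.524, 0.3338, 0.0717]
orientation: [0.0, 0.699, 0.715, 0.0]
contact_force: [-0.2, -0.6, 0.8]
finger_gap: 0.005
grip_force: 0.8
```

Call:
send_rows([
  [[0,0,0.04],[0,0,0],-1],
  [[0,0,0.03],[0,0,0],-1],
  [[0,0,0.02],[0,0,0],-1],
  [[0,0,0],[0,0,0],-1],
])

```text
time: 65.2
position: [0.5242, 0.3339, 0.0659]
orientation: [0.0, 0.699, 0.715, 0.001]
contact_force: [-3.6, -2.4, 12.2]
finger_gap: 0.003
grip_force: 6.3
```

Call:
send_rows([
  [[0,0,0.02],[0,0,0],-1],
  [[0,0,0.01],[0,0,0],-1],
  [[0,0,0],[0,0,0],-1],
])

```text
time: 65.58
position: [0.5242, 0.3339, 0.0657]
orientation: [0.001, 0.699, 0.716, 0.001]
contact_force: [-7.4, -4.7, 26.1]
finger_gap: 0.002
grip_force: 12.7
```

Bottomed firmly at 26 N with no further travel. I'll lift away and check that the scene is in order.

Call:
send_rows([
  [[0,0,-0.05],[0,0,0],-1],
  [[0,0,-0.2],[0,0,0],-1],
  [[0,0,-0.35],[0,0,0],-1],
  [[0,0,-0.4],[0,0,0],-1],
  [[0,0,-0.4],[0,0,0],-1],
  [[-0.2,0,-0.4],[0,0,0],-1],
  [[-0.35,0,-0.2],[0,0,0],-1],
  [[-0.35,0,0],[0,0,0],-1],
  [[-0.35,-0.1,0],[0,0,0],-1],
  [[-0.35,-0.2,0],[0,0,0],-1],
  [[-0.35,-0.2,0],[0,0,0],-1],
  [[-0.35,-0.2,0],[0,0,0],-1],
  [[-0.2,-0.2,0],[0,0,0],-1],
  [[0,0,0],[0,0,0],-1],
  [[0,0,0],[0,0,0],-1],
])

```text
time: 67.45
position: [0.4571, 0.1324, 0.2222]
orientation: [0.0, 0.699, 0.715, 0.0]
contact_force: [0.2, 0.2, 0.7]
finger_gap: 0.001
grip_force: 0.0
```

```bash
python3 - <<'E'
from h import *
plan()
s=optics.get_image("scene");cv2.imwrite("pics/s9.png",s);c=cam("scene")
for r,A in rolls(s,3,15): print("scene",np.round(r[0]),A,atz("",r[0],.023,c).round(4))
# guard rib: dark elongated patch; compare mean grey along machine x at rib height for g=0..20mm
g=cv2.cvtColor(s,cv2.COLOR_BGR2GRAY).astype(float);g0=cv2.cvtColor(cv2.imread("pics/scene0.png"),cv2.COLOR_BGR2GRAY).astype(float)
for x in np.arange(-.075,-.015,.005):
    P=proj("scene",[[*mach(x,y),.092] for y in np.linspace(-.038,.038,15)],c)
    f=lambda G:np.mean([G[int(round(v)),int(round(u))] for u,v in P]);print(round(x,3),"now %.0f start %.0f"%(f(g),f(g0)))
E
```

```text
t 67.45 pos [0.4571 0.1324 0.2222] az 91.34 tiltz [0.0009 0.0004] gap 0.001 F [0.2 0.2 0.7]
scene [207. 270.] 44.5 [ 0.5428 -0.2917  0.023 ]
scene [343. 119.] 18.0 [0.4948 0.4013 0.023 ]
scene [221.  38.] 229.5 [-0.1711  0.5374  0.023 ]
-0.075 now 185 start 199
-0.07 now 173 start 199
-0.065 now 108 start 199
-0.06 now 58 start 192
-0.055 now 44 start 164
-0.05 now 32 start 116
-0.045 now 75 start 90
-0.04 now 148 start 67
-0.035 now 168 start 36
-0.03 now 165 start 82
-0.025 now 165 start 149
-0.02 now 165 start 164
```

```bash
python3 - <<'E'
from h import *
s=cv2.imread("pics/s9.png");c=cam("scene");t=optics.get_image("top");ct=cam("top")
def prof(im,c,z,ys,xs):
    g=cv2.cvtColor(im,cv2.COLOR_BGR2GRAY).astype(np.float32)
    out=[]
    for x in xs:
        P=proj("",[[*mach(x,y),z] for y in ys],c).astype(np.float32)
        out.append(cv2.remap(g,P[None,:,0],P[None,:,1],cv2.INTER_LINEAR).mean())
    return np.round(out).astype(int)
xs=np.arange(-.09,-.03,.003);print((xs*1000).round().astype(int))
print("scene wall z66",prof(s,c,.066,np.linspace(-.13,-.07,20),xs))
print("scene frame z75",prof(s,c,.075,np.linspace(-.13,-.07,20),xs))
print("scene rib z92",prof(s,c,.092,np.linspace(-.035,.035,20),xs))
xr=np.arange(.03,.1,.003);print((xr*1000).round().astype(int));print("scene rear frame z75",prof(s,c,.075,np.linspace(-.1,.1,20),xr))
xd=np.arange(.195,.225,.003);print((xd*1000).round().astype(int));print("scene deck rear z66",prof(s,c,.066,np.linspace(-.1,.1,20),xd))
b=cv2.cvtColor(s,cv2.COLOR_BGR2HSV)
for y in (-.078,-.026,.026,.078):
    P=proj("",[[*mach(x,y),.03] for x in np.linspace(-.04,.04,17)],c);print(y,[tuple(int(k) for k in s[int(v),int(u)]) for u,v in P][::2])
E
```

```text
[-90 -87 -84 -81 -78 -75 -72 -69 -66 -63 -60 -57 -54 -51 -48 -45 -42 -39
 -36 -33]
scene wall z66 [189 189 189 189 188 179 153 113  82  71  78 109 146 165 168 166 165 165
 165 165]
scene frame z75 [178 179 180 180 180 180 178 166 138 100  76  69  83 122 155 167 167 165
 165 165]
scene rib z92 [193 193 193 192 189 186 182 164 123  77  55  49  41  34  40  76 126 158
 167 167]
[30 33 36 39 42 45 48 51 54 57 60 63 66 69 72 75 78 81 84 87 90 93 96 99]
scene rear frame z75 [164 162 161 161 161 155 134 106  93  86  78  93 136 163 168 167 167 167
 167 167 167 167 167 167]
[195 198 201 204 207 210 213 216 219 222]
scene deck rear z66 [165 167 168 168 162 129  81  61  61  74]
-0.078 [(153, 163, 166), (148, 158, 168), (148, 160, 175), (164, 171, 172), (164, 171, 171), (158, 167, 172), (146, 160, 174), (137, 150, 162), (83, 91, 97)]
-0.026 [(154, 164, 168), (148, 159, 173), (147, 159, 175), (164, 170, 172), (164, 170, 171), (160, 167, 171), (147, 159, 175), (138, 150, 164), (83, 91, 97)]
0.026 [(154, 164, 167), (148, 160, 175), (147, 158, 173), (141, 145, 144), (142, 146, 145), (158, 166, 172), (146, 159, 174), (126, 137, 150), (80, 89, 95)]
0.078 [(153, 164, 167), (148, 160, 174), (147, 159, 175), (164, 171, 172), (165, 172, 172), (156, 164, 172), (146, 158, 174), (134, 146, 160), (80, 88, 95)]
```

```bash
python3 -c "
from bench import finish_job
print(finish_job())"
```

```text
the job is handed in; nothing more can be done
None
```

I laid all four copper rolls one to a lane, set the bar in both notches, slid the guard fully shut, then pressed the button to its stop; the job is handed in at about 67 s, with no score reported back.

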